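Pack the fuel sampling case and pin its hold-down gate

ROBOT

A 6-joint arm with a two-finger parallel gripper is mounted at the origin on the work surface. World frame = base frame: x ahead of the robot, y to its left, z up, the work surface at z = 0. Lengths are in m, angles in degrees, forces in N, time in s.
With the tool pointing down it reaches from about 0.375 to 0.9 m from the base axis. Payload 3.1 kg.
Tool frame: the origin (TCP) lies midway between the tips of the shut fingers; the grasp point (between the pads) lies 19 mm behind it; z points along the fingers, y is the line along which they close (so a half turn about z gives the same grasp; the last joint's range is limited). The gripper opens to 87 mm and grips with 3 to 60 N. Pads are 19 mm wide; open, the fingers measure 117 mm over their backs; the gripper's body (75 mm by 190 mm) begins 51 mm behind the grasp point.
Start: joints at [53.314, 30.224, 82.088, -0, 67.689, -10.227], TCP at [0.278, 0.56, 0.223] pointing down, gripper open.
Joint ranges: [-176.69, 176.69], [-43.24, 126.21], [12.49, 139.97], [-82, 262], [0, 151.66], [-163.58, 163.58]. Speed limits (degrees/s): [159.86, 159.86, 180, 180, 180, 180].

INTERFACE

Orientations are given as a 3x3 rotation matrix whose columns are the frame's x, y, z axes.
In Python, from rig import bot gives the robot as it stands.
- The arm moves only by the shell command python3 steer.py 'ROWS'. ROWS is rows parted by semicolons, their numbers by spaces, 1 to 20 of them, each of 7 numbers: dx, dy, dz in m, then a rotation vector rx, ry, rz in degrees, then the opening from 0.0 (shut) to 1.0 (fully open); each row is the pose to reach, as a shift and turn from the pose commanded when the command began, along the tool's axes at that moment; what a row does not reach only later rows make up. A row lasts 1/10 s, in which the tool goes at most 0.05 m and 8.59 degrees, less where a joint would pass 70% of its speed; a pose out of reach is approached as far as the arm can. The fingers move at their own pace and stop on an object; the grip force is fixed at half the most. Time passes only in rows, so rows that do not move let the fingers close. It prints the time, the measured TCP pose, the force, the opening and the grip force at its end.
- bot.read_state(): the state, without advancing time (a new reading comes with each control period).
- bot.capture(name): name is "scene" or "top" or "wrist"; returns a dict with "color" (400x640x3 uint8, red, green, blue), "K" (3x3 intrinsics, pixels), "D" ([k1, k2, p1, p2, k3] as OpenCV has them; the pictures are not rectified), "view" (4x4, takes a point from world to camera coordinates); the wrist camera has in their place "mount" (4x4, takes a point from camera to tool coordinates, whose origin is the TCP and whose axes are the flange's). Camera axes: x right, y up, looking along -z (the intrinsics and any distortion apply to the point x, -y, -z); pixel columns grow to the right and rows downward; lengths in m; the calibration is good to about 2 mm. A picture is of the moment at which its call begins: read the wrist's pose just before it. There is no depth.
- bot.hand_in(): hands the job in; it is judged then, once.
The state is a dict: "time_s": time; "joint_positions": joint angles; "qvel": joint speeds; "tau": joint torques, N m; "position": TCP position; "tcp_rot": TCP orientation; "force": force on the tool from outside, world axes, zero at the start; "moment": the same for the moment, N m; "opening": opening from 0.0 (shut) to 1.0 (fully open); "grasp_force": force on a finger pad.
Only numpy, scipy, OpenCV 4.12 (cv2) and the standard library are available. Lean on these libraries where they do the work, as an engineer would, in place of code of your own. Each camera call takes 0.05 s, during which the arm holds its last target. There are 200 camera calls.

TASK

Pack the blue sampling case for the road: stand every amber jar with a white cap upright in a pocket of its own, lay the black lift-out insert with the yellow grip flat over them so that it sits fully home, and lay the brass dip bar and the clear hydrometer box flat in the insert's grooves, each in the groove that fits it. Then swing the steel hold-down gate fully shut and push the red-headed pin through the fork and the gate's lug, from either side, until its head is home against the fork. Leave the other glassware and the tape on the bench where they are, and let go of everything.

Things in the scene. Friction and masses are not known exactly. Their poses are not given: they have to be found in the camera images.
- case: Blue open case, fixed. Origin: centre of its underside; x from the front (fork, robot side) to the back (hinge), y left. Outside 116 (x) by 180 (y) mm, inside 104 by 168, inner floor z 6, rim z 78. Floor ribs 14 mm high make four pockets. A post in each inner corner (10 by 22 mm, up to z 58) carries the insert. Hinge brackets on the back wall reach x 82, z 103
- pocket0 (a point): Centre of the floor of a jar pocket, front right (case x -27, y -36, z 6 mm). Each pocket is about 50 (x) by 52 (y) mm between ribs and walls
- pocket1 (a point): The same, front left pocket (case x -27, y +36)
- pocket2 (a point): The same, back right pocket (case x +27, y -36)
- pocket3 (a point): The same, back left pocket (case x +27, y +36)
- insert_seat (a point): Where the centre of the insert's underside comes to rest: case x 0, y 0, z 58 mm (4 mm above the caps of standing jars). Axes are the case's
- fork (a point): Centre of the fork on the front wall, on the line of its pin holes: case x -100, y 0, z 97 mm; axes are the case's. Two upright cheeks, inner faces at y +-10, outer faces at y +-16, x -114 to -86, up to z 111, on a shelf 40 mm wide (top at z 74). The holes run along y through both cheeks, 13 mm square behind a round brass rim
- gate (a joint): Steel gate, angle about its hinge along case y at case x 76, z 97: 0 fully shut and level (a stop), grows as the front end rises and swings over to the back, 2.4 at most. Stiff: stays where left, 2 to 5 N at the rod moves it. Flat frame 6 mm thick: arms 14 mm wide at y +-46, a rod, and at y 0 a lug 12 mm thick, 24 high, reaching 190 mm from the hinge. Shut, its arms are 16 mm above the rim
- gate_rod_left (a point): Grip point on the axis of the gate's round rod (12 mm diameter, along case y from -90 to +90, 122 mm from the hinge), outside the left arm at y +76. When shut at case x -46, z 97. The rod's other end offers the same grip on the right
- lug_hole (a point): Centre of the lug's cross hole (13 mm square, along y), 176 mm from the hinge; when the gate is shut the lug stands between the cheeks and this is the fork's centre
- jar1: Amber glass jar with a white cap, 42 mm diameter (cap 43), 48 mm tall, cap from 36 mm up, about 120 g. Origin: centre of its underside, z up along its axis. Two to four jars are present; absent ones are None
- jar2: As jar1
- jar3: As jar1
- jar4: As jar1
- insert: Black insert 100 (x) by 164 (y) by 20 mm (lowest 12: 96 by 160), yellow grip 44 (x) by 14 (y), 24 mm above its top, at the centre; 300 g. Origin: centre of its underside. Grooves along x, full length, floor at z 12: 24 mm wide at y +45 for the dip bar, 30 mm wide at y -45 for the hydrometer box. In the case its x lies along the case's x, either way, 2 mm clear of the walls, flush with the rim
- dip_bar: Square brass dip bar, 90 (x) by 20 by 20 mm, about 300 g. Origin: centre of its underside, x along its length
- hydro_box: Clear plastic hydrometer box with green ends, 90 (x) by 26 (y) by 22 (z) mm, about 60 g. Origin: centre of its underside, x along its length
- pin: Red square head 26 by 26 mm, 24 long, with a round steel shaft of 10 mm diameter, 48 mm long, its last 7 mm tapered. Origin: on the axis where the shaft meets the head; y points along the shaft to the tip (the head lies at y -24 to 0). It rests on a flat of its head, shaft level, axis 13 mm above the bench. About 80 g. It has 1.5 mm of play in the fork, so it sags
- pin_tip (a point): Tip of the pin's shaft (pin y +48 mm)
- clear_jar: Bystander: clear jar with a blue cap, 42 mm diameter, 48 mm tall. Stays where it is
- beaker: Bystander: glass beaker, 72 mm diameter, 95 mm tall. Stays where it is
- reagent: Bystander: tall amber reagent bottle with a blue cap, 68 mm diameter, 160 mm tall. Stays where it is
- dish: Bystander: shallow glass dish, 90 mm diameter, 16 mm high. Stays where it is
- tape: Bystander: roll of yellow tape lying flat, 90 mm diameter, 22 mm high. Stays where it is

How it is judged:
By the outcome, as a careful person would: the job done as asked, in the order asked, and still so for the second after the job is handed in, with the robot touching nothing.
Of jar1, jar2, jar3, jar4 only 2 to 4 are there at a start; the rules pass over those that are not, and their reading is None.
At some moment in a run one of jar1, jar2, jar3, jar4, dip_bar, hydro_box, pin may be knocked a few centimetres aside while the robot is not near it.
It also fails if it takes over 210 s, if anything falls off the work surface, if the arm or the gripper's body presses on something with over 40 N, if the wrist force passes 120 N, or if a joint passes its speed limit or range.

## Working session

There is one attempt and no reset: what is moved stays moved. The work goes in short steps, Python scripts to look and compute and a shell command to move; the robot and the scene stay as the last step left them, time stands still between calls to the robot, and variables do not carry over. Pictures are saved under pics/ and viewed, at most 14 in all, crops included, and the job is handed in when it is done.

```bash
ls; mkdir -p pics
python3 - <<'E'
from rig import bot
import cv2,numpy as np
s=bot.read_state();print(s['time_s'],s['position'],s['tcp_rot'],s['opening'])
for n in("scene","top"):
    c=bot.capture(n);cv2.imwrite(f"pics/{n}0.png",c["color"][:,:,::-1]);print(n,c["K"],c["D"],np.round(c["view"],4))
c=bot.capture("wrist");print(np.round(c["mount"],4),c["K"],c["D"])
E
```

```text
pics
rig.py
steer.py
0.0 [0.27803692 0.55895489 0.22159203] [[-8.95235013e-01  4.45592576e-01 -1.23549298e-03]
 [ 4.45594149e-01  8.95233493e-01 -1.68757187e-03]
 [ 3.54085194e-04 -2.06130187e-03 -9.99997813e-01]] 0.9993412293119193
scene [[420.05931511   0.         322.39135478]
 [  0.         420.05931511 200.35525781]
 [  0.           0.           1.        ]] [-0.00743251  0.          0.          0.          0.        ] [[ 0.0094  0.9997 -0.0217  0.0457]
 [-0.6028  0.023   0.7976  0.2933]
 [ 0.7979  0.0056  0.6028 -1.9624]
 [ 0.      0.      0.      1.    ]]
top [[514.333446     0.         320.44570982]
 [  0.         514.333446   196.56787057]
 [  0.           0.           1.        ]] [-0.00848643  0.          0.          0.          0.        ] [[-0.0269 -0.9996 -0.0052 -0.0365]
 [ 0.9915 -0.0274  0.1274 -0.6017]
 [-0.1275 -0.0017  0.9918 -1.3177]
 [ 0.      0.      0.      1.    ]]
[[-3.000e-04  9.645e-01  2.640e-01  7.240e-02]
 [ 1.000e+00  3.000e-04 -0.000e+00 -1.000e-04]
 [-1.000e-04  2.640e-01 -9.645e-01 -1.613e-01]
 [ 0.000e+00  0.000e+00  0.000e+00  1.000e+00]] [[306.25508757   0.         317.88357067]
 [  0.         306.25508757 198.66870958]
 [  0.           0.           1.        ]] [-0.00988539  0.          0.          0.          0.        ]
```

View pics/scene0.png

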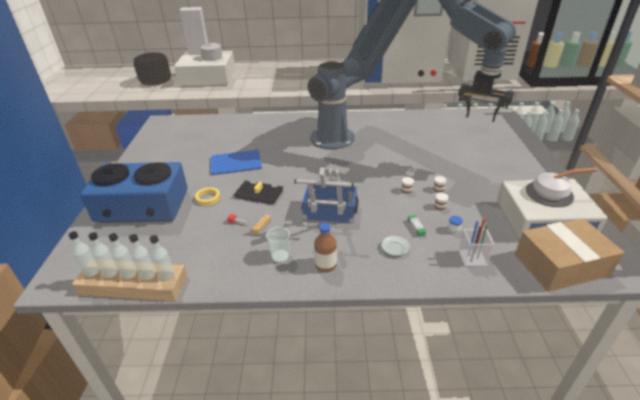

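View pics/top0.png

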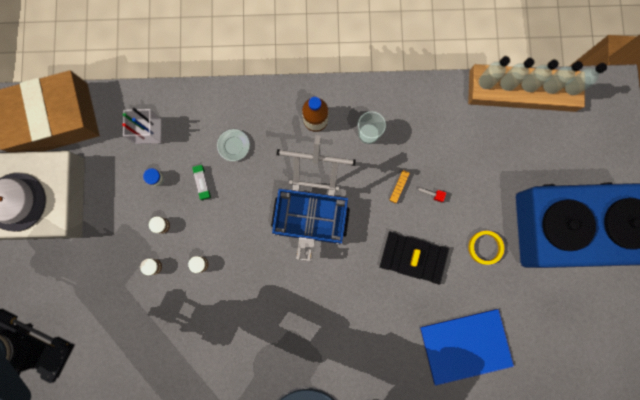

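Top view (image up = +x, left = +y): white-capped jars at (157,225), (149,267), (197,265). Hydro box (201,182), dip bar (400,187), pin head (440,196) with its tip toward (420,190), insert (414,257). The case is at (311,216) with the gate swung back, rod at (316,157), and the fork is at (305,250).

```bash
cat > h.py <<'E'
from rig import bot
import cv2,numpy as np
from scipy.spatial.transform import Rotation as Ro
np.set_printoptions(precision=4,suppress=True)
def cap(n,save=None):
    s=bot.read_state();c=bot.capture(n)
    if n=="wrist":
        T=np.eye(4);T[:3,:3]=s["tcp_rot"];T[:3,3]=s["position"];c["pose"]=T@c["mount"]
    else: c["pose"]=np.linalg.inv(c["view"])
    if save: cv2.imwrite(f"pics/{save}.png",c["color"][:,:,::-1])
    c["hsv"]=cv2.cvtColor(c["color"],cv2.COLOR_RGB2HSV);return c
def ray(c,uv):
    p=cv2.undistortPoints(np.array(uv,float).reshape(-1,1,2),c["K"],np.array(c["D"])).reshape(-1,2)
    d=np.c_[p[:,0],-p[:,1],-np.ones(len(p))]@c["pose"][:3,:3].T
    return c["pose"][:3,3],d
def plane(c,uv,z):
    o,d=ray(c,uv);return o+d*((z-o[2])/d[:,2])[:,None]
def proj(c,P):
    P=np.atleast_2d(P);q=(P-c["pose"][:3,3])@c["pose"][:3,:3];q=q*[1,-1,-1]
    return cv2.projectPoints(q,np.zeros(3),np.zeros(3),c["K"],np.array(c["D"]))[0].reshape(-1,2)
def blobs(c,lo,hi,amin=20,roi=None):
    m=cv2.inRange(c["hsv"],np.array(lo),np.array(hi))
    if roi: k=np.zeros_like(m);k[roi[1]:roi[3],roi[0]:roi[2]]=1;m*=k
    cs,_=cv2.findContours(m,cv2.RETR_EXTERNAL,cv2.CHAIN_APPROX_NONE)
    return sorted([x for x in cs if cv2.contourArea(x)>=amin],key=cv2.contourArea,reverse=True)
def rect(c,cnt,z):  # rect on a plane: centre, (long,short), yaw deg of long axis
    p=plane(c,cnt.reshape(-1,2),z)[:,:2]
    (x,y),(w,h),a=cv2.minAreaRect((p*1000).astype(np.float32))
    if w<h: w,h,a=h,w,a+90
    return np.array([x,y])/1000,(round(w,1),round(h,1)),(a+90)%180-90
def go(x,y,z,yaw=None):
    """delta to a downward pose, yaw = world direction (deg) of tool y (mod 180)"""
    s=bot.read_state();R=np.array(s["tcp_rot"]);d=R.T@(np.array([x,y,z])-s["position"])
    rv=np.zeros(3)
    if yaw is not None:
        opts=[]
        for k in(0,180):
            b=np.radians(yaw+k);Y=np.array([np.cos(b),np.sin(b),0]);Z=np.array([0,0,-1.]);X=np.cross(Y,Z)
            opts.append(Ro.from_matrix(R.T@np.c_[X,Y,Z]).as_rotvec(degrees=True))
        for o in sorted(opts,key=np.linalg.norm): print("   turn",o)
    print("shift",d,"q6",s["joint_positions"][5] if True else 0)
def st():
    s=bot.read_state();print("t",s["time_s"],"p",np.array(s["position"]),"f",np.array(s["force"]),"op",s["opening"],"g",s["grasp_force"])
E
python3 - <<'E'
from h import *
c=cap("top")
for b in blobs(c,(0,0,170),(180,70,255),40,(100,150,240,290)): print("white",cv2.minEnclosingCircle(b),plane(c,cv2.minEnclosingCircle(b)[0],.048))
for n,lo,hi,z,roi in [("bar",(8,120,120),(22,255,255),.02,(370,150,430,220)),("green",(45,100,40),(80,255,255),.022,(170,150,240,220)),("redhead",(0,150,100),(6,255,255),.026,(400,160,470,220)),("yel",(20,150,120),(32,255,255),.044,(380,220,450,290)),("insert",(0,0,0),(180,255,45),.02,(370,225,455,290)),("case",(105,120,30),(125,255,255),.078,(260,180,360,250)),("hyb",(0,0,140),(180,255,255),.022,(170,150,240,220))]:
    for b in blobs(c,lo,hi,10,roi)[:3]: print(n,cv2.contourArea(b),rect(c,b,z))
cv2.imwrite("pics/topz.png",cv2.resize(c["color"][120:300,250:460,::-1],None,fx=3.6,fy=3.3,interpolation=cv2.INTER_CUBIC))
E
```

```text
white ((195.80435180664062, 264.1956481933594), 8.329614639282227) [[0.4323 0.2732 0.048 ]]
white ((148.04368591308594, 266.6650390625), 8.375832557678223) [[0.4292 0.3967 0.048 ]]
white ((156.25807189941406, 224.38710021972656), 8.280877113342285) [[0.538  0.3769 0.048 ]]
white ((199.5, 181.5), 9.617792129516602) [[0.648  0.2643 0.048 ]]
bar 243.5 (array([ 0.6247, -0.2642]), (91.2, 22.4), -26.15283966064453)
green 62.5 (array([0.6152, 0.2578]), (29.1, 19.1), -77.3475980758667)
green 52.0 (array([0.6886, 0.2759]), (28.8, 16.7), -77.29299354553223)
redhead 88.5 (array([ 0.5959, -0.3702]), (29.2, 26.7), -21.278610229492188)
yel 89.5 (array([ 0.4346, -0.2931]), (44.4, 16.8), -16.943443298339844)
insert 2170.0 (array([ 0.4357, -0.2952]), (162.4, 98.0), 72.56098937988281)
case 3146.5 (array([ 0.5478, -0.0244]), (184.2, 117.8), 80.337158203125)
hyb 198.0 (array([0.6508, 0.2698]), (64.8, 27.2), 13.899345397949219)
hyb 184.5 (array([0.7212, 0.1938]), (60.1, 30.3), 88.37556457519531)
```

View pics/topz.png

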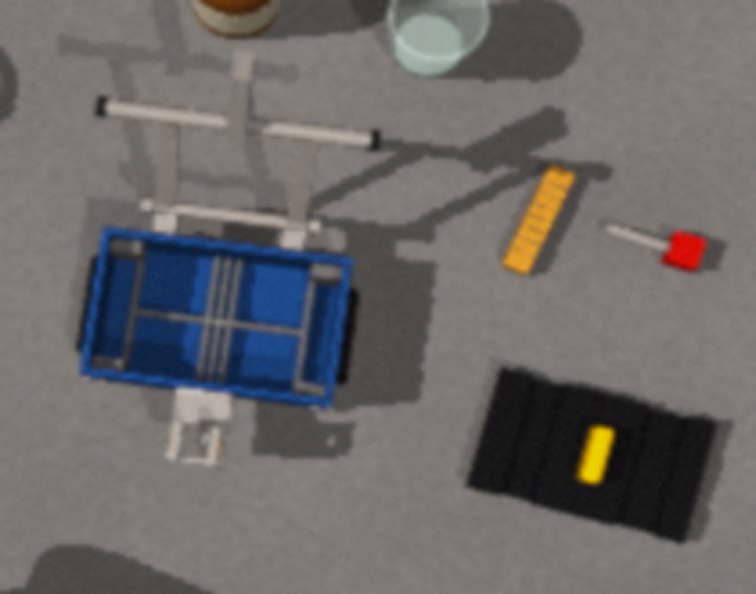

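The crop shows the case's long edge running from (105,228) to (350,258), so the yaw is about -8°. The gate leans back and the pin's shaft points to the left (+y). Next I'll look from the wrist above the case.

```bash
python3 -c "
from h import *
go(0.50,-0.05,0.40,82)"
```

```text
turn [ -0.074   -0.0253 -18.4577]
   turn [ -0.036    0.1053 161.5423]
shift [-0.47   -0.4468 -0.1776] q6 -10.226603554441388
```

```bash
python3 steer.py '0 0 -0.15 0 0 -8 1;-0.47 -0.447 -0.178 0 0 -18.5 1;-0.47 -0.447 -0.178 0 0 -18.5 1;-0.47 -0.447 -0.178 0 0 -18.5 1;-0.47 -0.447 -0.178 0 0 -18.5 1;-0.47 -0.447 -0.178 0 0 -18.5 1;-0.47 -0.447 -0.178 0 0 -18.5 1;-0.47 -0.447 -0.178 0 0 -18.5 1;-0.47 -0.447 -0.178 0 0 -18.5 1;-0.47 -0.447 -0.178 0 0 -18.5 1;-0.47 -0.447 -0.178 0 0 -18.5 1;-0.47 -0.447 -0.178 0 0 -18.5 1;-0.47 -0.447 -0.178 0 0 -18.5 1;-0.47 -0.447 -0.178 0 0 -18.5 1;-0.47 -0.447 -0.178 0 0 -18.5 1;-0.47 -0.447 -0.178 0 0 -18.5 1;-0.47 -0.447 -0.178 0 0 -18.5 1;-0.47 -0.447 -0.178 0 0 -18.5 1;-0.47 -0.447 -0.178 0 0 -18.5 1'
python3 - <<'E'
from h import *
st();c=cap("wrist","w1")
for b in blobs(c,(105,120,20),(125,255,255),3000)[:2]: print(cv2.contourArea(b),rect(c,b,.078))
E
```

```text
time_s: 2.1
position: [0.4993, -0.0484, 0.4004]
tcp_rot: [[-0.991, 0.136, -0.001], [0.136, 0.991, 0.001], [0.001, 0.0, -1.0]]
force: [0.6, 0.4, -0.2]
opening: 1.001
grasp_force: 0.0
t 2.1 p [ 0.4993 -0.0484  0.4004] f [ 0.5618  0.3894 -0.1908] op 1.0005983378542296 g 0.0
7408.0 (array([ 0.5458, -0.0233]), (178.4, 115.1), 80.46521759033203)
6986.0 (array([ 0.2439, -0.3681]), (186.1, 102.5), -78.73152351379395)
```

View pics/w1.png

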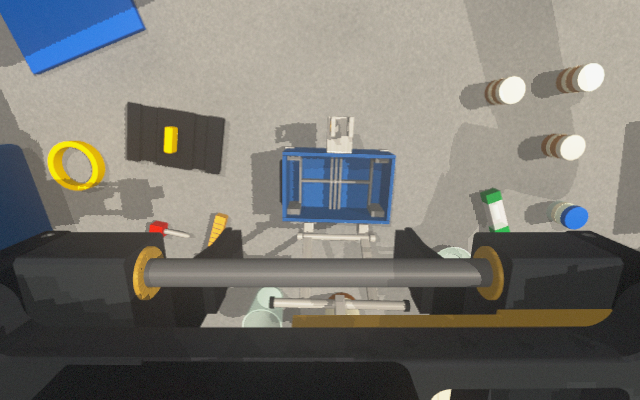

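The wrist view has right = +y and up = -x. The case rim is at (283-395,150-222), the fork at (341,130), the insert at (175,138), and the jars at (505,90), (585,77) and (570,147). Zooming on the insert to tell its grooves apart.

Run:
```python
from h import *
c=cap("wrist")
for b in blobs(c,(0,0,0),(180,255,70),2000,(110,90,240,185))[:1]: print("ins",rect(c,b,.02))
for b in blobs(c,(22,150,120),(32,255,255),100,(110,90,240,185))[:1]: print("grip",rect(c,b,.044))
for b in blobs(c,(0,0,190),(180,50,255),200,(470,50,620,170)): print("cap",cv2.minEnclosingCircle(b),plane(c,cv2.minEnclosingCircle(b)[0],.048))
i=c["color"][95:185,115:235,::-1].astype(float)
cv2.imwrite("pics/ins.png",cv2.resize(np.clip(i*2.5,0,255).astype(np.uint8),None,fx=6,fy=6,interpolation=cv2.INTER_CUBIC))
```

```text
grip (array([ 0.4332, -0.2875]), (45.6, 21.7), -15.301498413085938)
cap ((590.186767578125, 75.78313446044922), 15.547077178955078) [[0.4262 0.3964 0.048 ]]
cap ((511.7926940917969, 89.20731353759766), 14.709905624389648) [[0.4301 0.2728 0.048 ]]
cap ((573.1986083984375, 147.0616455078125), 14.29215145111084) [[0.5366 0.3781 0.048 ]]
```

View pics/ins.png

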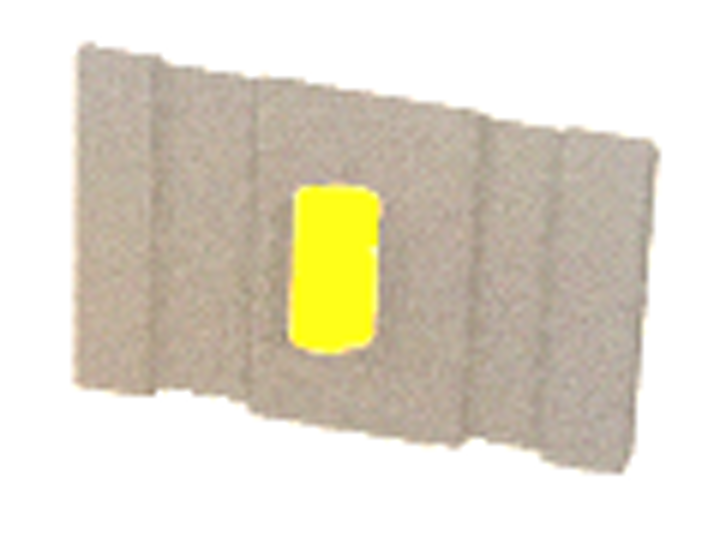

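The insert's left groove (150-250, world -y) is wider than the right one (475-550, world +y). Its axes therefore already agree with the case's.

```bash
cat >> h.py <<'E'
CC=np.array([0.5468,-0.0238]);CY=-9.6
def cw(x,y):
    a=np.radians(CY);return CC+np.array([[np.cos(a),-np.sin(a)],[np.sin(a),np.cos(a)]])@np.array([x,y])
E
python3 - <<'E'
from h import *
go(.4312,.273,.15,90+CY);go(.4312,.273,.022)
for p in[(-.027,-.036),(-.027,.036),(.027,-.036),(.027,.036),(-.1,0)]: print(p,cw(*p))
E
```

```text
turn [ 0.0056 -0.0105  1.7523]
   turn [   0.0163    0.0087 -178.2477]
shift [0.1117 0.3094 0.2506] q6 -100.5083494291155
shift [0.1117 0.3094 0.3786] q6 -100.5083494291155
(-0.027, -0.036) [ 0.5142 -0.0548]
(-0.027, 0.036) [0.5262 0.0162]
(0.027, -0.036) [ 0.5674 -0.0638]
(0.027, 0.036) [0.5794 0.0072]
(-0.1, 0) [ 0.4482 -0.0071]
```

```bash
python3 steer.py '0.112 0.309 0.25 0 0 1.75 1;0.112 0.309 0.25 0 0 1.75 1;0.112 0.309 0.25 0 0 1.75 1;0.112 0.309 0.25 0 0 1.75 1;0.112 0.309 0.25 0 0 1.75 1;0.112 0.309 0.25 0 0 1.75 1;0.112 0.309 0.25 0 0 1.75 1;0.112 0.309 0.25 0 0 1.75 1;0.112 0.309 0.25 0 0 1.75 1;0.112 0.309 0.29 0 0 1.75 1;0.112 0.309 0.33 0 0 1.75 1;0.112 0.309 0.36 0 0 1.75 1;0.112 0.309 0.379 0 0 1.75 1;0.112 0.309 0.379 0 0 1.75 1;0.112 0.309 0.379 0 0 1.75 0;0.112 0.309 0.379 0 0 1.75 0;0.112 0.309 0.379 0 0 1.75 0;0.112 0.309 0.379 0 0 1.75 0;0.112 0.309 0.379 0 0 1.75 0;0.112 0.309 0.379 0 0 1.75 0'; python3 -c "
from h import *
st();go(.5262,.0162,.15);go(.5262,.0162,.028)"
```

```text
time_s: 4.2
position: [0.4321, 0.2716, 0.0219]
tcp_rot: [[-0.986, 0.169, 0.001], [0.169, 0.986, 0.0], [-0.001, 0.0, -1.0]]
force: [0.1, 1.5, 1.3]
opening: 0.541
grasp_force: 1.2
t 4.2 p [0.4321 0.2716 0.0219] f [0.0858 1.4532 1.3464] op 0.5407027179675068 g 1.1562642431817949
shift [-0.1359 -0.2358 -0.1281] q6 -60.706199602005896
shift [-0.1359 -0.2358 -0.0061] q6 -60.706199602005896
```

```bash
python3 steer.py '0 0 0 0 0 0 0;0 0 0 0 0 0 0;0 0 0 0 0 0 0;0 0 -0.05 0 0 0 0;0 0 -0.1 0 0 0 0;0 0 -0.13 0 0 0 0;-0.136 -0.236 -0.13 0 0 0 0;-0.136 -0.236 -0.13 0 0 0 0;-0.136 -0.236 -0.13 0 0 0 0;-0.136 -0.236 -0.13 0 0 0 0;-0.136 -0.236 -0.13 0 0 0 0;-0.136 -0.236 -0.13 0 0 0 0;-0.136 -0.236 -0.13 0 0 0 0;-0.136 -0.236 -0.13 0 0 0 0'
python3 - <<'E'
from h import *
st();c=cap("wrist","w2");go(.5262,.0162,.028)
for b in blobs(c,(105,120,20),(125,255,255),3000)[:3]: print(cv2.contourArea(b),rect(c,b,.078))
E
```

```text
time_s: 5.6
position: [0.525, 0.0159, 0.1508]
tcp_rot: [[-0.985, 0.17, -0.003], [0.17, 0.985, 0.001], [0.003, 0.0, -1.0]]
force: [0.5, -0.3, -1.3]
opening: 0.48
grasp_force: 30.0
t 5.6 p [0.525  0.0159 0.1508] f [ 0.5449 -0.3254 -1.2919] op 0.479675109440484 g 29.999536480754614
shift [-0.0019 -0.0003  0.1229] q6 -90.70343496509703
5054.5 (array([ 0.5198, -0.0181]), (178.2, 63.7), 79.87322235107422)
```

View pics/w2.png

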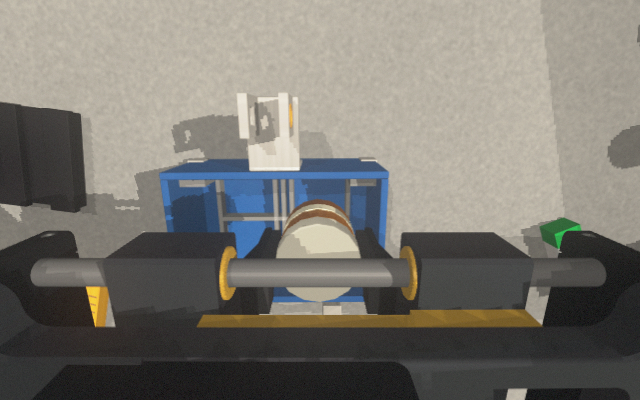

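The jar is gripped upright at (318,240), and the case's front rim corners are near (161,175) and (388,172). I'll check the case estimate against those.

Run:
```python
from h import *
c=cap("wrist")
for q in[(-.058,.09),(-.058,-.09)]: print("pred",proj(c,[*cw(*q),.078]))
b=blobs(c,(105,120,20),(125,255,255),3000)[0].reshape(-1,2)
# front top edge: topmost pixel per column
P=[]
for u in list(range(185,240,3))+list(range(310,380,3)):
    v=b[b[:,0]==u,1].min();P.append((u,v))
w=plane(c,P,.078);a=np.polyfit(w[:,1],w[:,0],1);print("front edge yaw",-np.degrees(np.arctan(a[0])),"x at y0",np.polyval(a,cw(-.058,0)[1]),"pred",cw(-.058,0))
for f in(min,max):
    u=f(b[:,0]);k=b[b[:,0]==u];print(u,k[:,1].min(),k[:,1].max(),plane(c,[[u,k[:,1].min()]],.078))
print(cw(-.058,.09),cw(-.058,-.09))
```

```text
pred [[387.1394 172.4375]]
pred [[155.3681 173.0305]]
front edge yaw -9.36685970647044 x at y0 0.48945760385116593 pred [ 0.4896 -0.0141]
159 173 179 [[ 0.4751 -0.1001  0.078 ]]
386 172 178 [[0.5041 0.0738 0.078 ]]
[0.5046 0.0746] [ 0.4746 -0.1029]
```

```bash
sed -i 's/-0.0238\]);CY=-9.6/-0.0230]);CY=-9.5/' h.py; python3 steer.py '-0.002 0 0.04 0 0 0 0;-0.002 0 0.08 0 0 0 0;-0.002 0 0.1 0 0 0 0;-0.002 0 0.112 0 0 0 0;-0.002 0 0.12 0 0 0 0;-0.002 0 0.122 0 0 0 0;-0.002 0 0.122 0 0 0 0;-0.002 0 0.122 0 0 0 0.65;-0.002 0 0.122 0 0 0 0.65;-0.002 0 0.122 0 0 0 0.65;-0.002 0 0.08 0 0 0 0.65;-0.002 0 0.04 0 0 0 0.65;-0.002 0 -0.02 0 0 0 1;-0.002 0 -0.02 0 0 0 1';  python3 - <<'E'
from h import *
st();c=cap("wrist")
go(.4277,.3966,.15);go(.4277,.3966,.022)
c=cap("top")
for b in blobs(c,(0,0,150),(180,70,255),40,(100,190,240,290)): print("white",plane(c,cv2.minEnclosingCircle(b)[0],.048))
E
```

```text
time_s: 7.1
position: [0.5316, 0.015, 0.1771]
tcp_rot: [[-0.986, 0.169, 0.011], [0.169, 0.986, -0.002], [-0.011, -0.0, -1.0]]
force: [0.9, 0.4, 0.2]
opening: 0.756
grasp_force: 0.0
t 7.1 p [0.5316 0.015  0.1771] f [0.9176 0.3853 0.2005] op 0.7559790071906731 g 0.0
shift [0.1665 0.3586 0.0247] q6 -90.73024168191849
shift [0.1679 0.3587 0.1527] q6 -90.73024168191849
white [[0.4296 0.3974 0.048 ]]
white [[0.5377 0.3775 0.048 ]]
```

```bash
python3 steer.py '0.162 0.359 0 0 0 0 1;0.162 0.359 0 0 0 0 1;0.162 0.359 0 0 0 0 1;0.162 0.359 0 0 0 0 1;0.162 0.359 0 0 0 0 1;0.162 0.359 0 0 0 0 1;0.162 0.359 0 0 0 0 1;0.162 0.359 0 0 0 0 1;0.162 0.359 0 0 0 0 1;0.162 0.359 0 0 0 0 1;0.162 0.359 0 0 0 0 1;0.162 0.359 0 0 0 0 1'
python3 - <<'E'
from h import *
st();c=cap("wrist","w3");st();go(.4282,.397,.022)
c=cap("top")
for b in blobs(c,(0,0,150),(180,70,255),40,(100,190,360,290)): print("white",plane(c,cv2.minEnclosingCircle(b)[0],.048))
E
```

```text
time_s: 8.4
position: [0.4291, 0.3951, 0.1708]
tcp_rot: [[-0.985, 0.171, -0.002], [0.171, 0.985, -0.001], [0.001, -0.001, -1.0]]
force: [0.1, 0.2, 0.2]
opening: 0.999
grasp_force: 0.0
t 8.4 p [0.4291 0.3951 0.1708] f [0.1246 0.2345 0.2434] op 0.9993420202374177 g 0.0
t 8.45 p [0.4294 0.3952 0.1711] f [ 0.4779  0.2641 -0.3594] op 0.9991733502750273 g 0.0
shift [0.0014 0.0017 0.1491] q6 -48.486537203229155
white [[0.5386 0.3777 0.048 ]]
white [[0.5295 0.0149 0.048 ]]
```

```bash
python3 steer.py '0.001 0.002 0.05 0 0 0 1;0.001 0.002 0.1 0 0 0 1;0.001 0.002 0.135 0 0 0 1;0.001 0.002 0.149 0 0 0 1;0.001 0.002 0.149 0 0 0 1;0.001 0.002 0.149 0 0 0 0;0.001 0.002 0.149 0 0 0 0;0.001 0.002 0.149 0 0 0 0;0.001 0.002 0.149 0 0 0 0;0.001 0.002 0.149 0 0 0 0;0.001 0.002 0.149 0 0 0 0;0.001 0.002 0.149 0 0 0 0;0.001 0.002 0.149 0 0 0 0;0.001 0.002 0.149 0 0 0 0;0.001 0.002 0.1 0 0 0 0;0.001 0.002 0.05 0 0 0 0;0.001 0.002 0 0 0 0 0;0.001 0.002 0 0 0 0 0'
python3 - <<'E'
from h import *
st();print(cw(.027,.036));go(*cw(.027,.036),.15)
c=cap("top"); a=np.radians(CY)
for s in(90,100,110,120,130,137):
    r=np.radians(s);x=.076-.122*np.cos(r);z=.097+.122*np.sin(r)
    print(s,x,z,[proj(c,[*cw(x,y),z])[0] for y in(.09,-.09)])
cv2.imwrite("pics/g.png",cv2.resize(c["color"][130:200,260:370,::-1],None,fx=6,fy=6,interpolation=cv2.INTER_CUBIC))
E
```

```text
time_s: 10.3
position: [0.4325, 0.4018, 0.1783]
tcp_rot: [[-0.986, 0.168, 0.013], [0.169, 0.986, 0.008], [-0.011, 0.01, -1.0]]
force: [1.1, 0.6, -1.5]
opening: 0.475
grasp_force: 30.0
t 10.3 p [0.4325 0.4018 0.1783] f [ 1.0723  0.617  -1.4951] op 0.47528566110470244 g 29.999903356656432
[0.5794 0.008 ]
shift [-0.2108 -0.3636  0.0269] q6 -48.2600122113355
90 0.07599999999999998 0.219 [array([273.4602, 172.228 ]), array([351.1444, 182.8845])]
100 0.0971850776753655 0.21714654586748938 [array([274.9144, 163.4005]), array([352.3073, 173.9853])]
110 0.11772645748573157 0.21164249973588084 [array([276.4582, 155.2368]), array([353.3328, 165.7215])]
120 0.13699999999999996 0.20265509926170153 [array([278.0304, 148.0381]), array([354.184 , 158.3989])]
130 0.1544200883817578 0.1904574220605153 [array([279.5709, 142.0481]), array([354.8338, 152.2666])]
137 0.1652251515975388 0.1802037999276248 [array([280.6007, 138.6718]), array([355.1595, 148.7828])]
```

View pics/g.png

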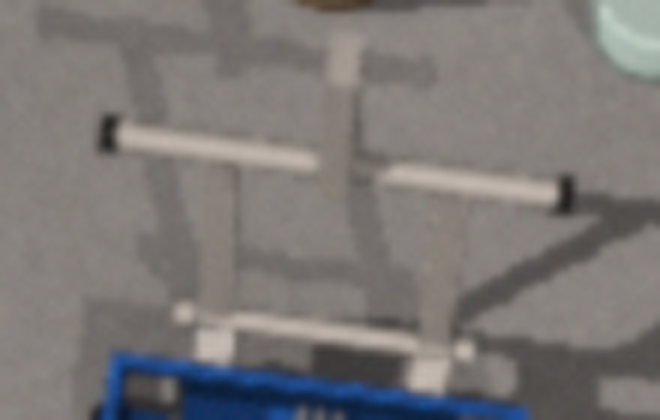

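The rod ends at full-frame (277.8,152.2) and (354.5,162.5) match a gate angle of about 114°. The gate clears the gripper's body over the back pockets.

```bash
python3 steer.py '-0.2155 -0.357 0.015 0 0 0 0;-0.2155 -0.357 0.015 0 0 0 0;-0.2155 -0.357 0.015 0 0 0 0;-0.2155 -0.357 0.015 0 0 0 0;-0.2155 -0.357 0.015 0 0 0 0;-0.2155 -0.357 0.015 0 0 0 0;-0.2155 -0.357 0.015 0 0 0 0;-0.2155 -0.357 0.015 0 0 0 0;-0.2155 -0.357 0.015 0 0 0 0;-0.2155 -0.357 0.015 0 0 0 0;-0.2155 -0.357 0.015 0 0 0 0;-0.2155 -0.357 0.015 0 0 0 0;-0.2155 -0.357 0.015 0 0 0 0'
python3 - <<'E'
from h import *
st();go(*cw(.027,.036),.028,90+CY)
E
```

```text
time_s: 11.65
position: [0.5796, 0.0125, 0.1563]
tcp_rot: [[-0.986, 0.166, -0.001], [0.166, 0.986, 0.001], [0.001, 0.0, -1.0]]
force: [0.3, -0.5, -1.0]
opening: 0.484
grasp_force: 30.0
t 11.65 p [0.5796 0.0125 0.1563] f [ 0.2985 -0.4906 -0.9541] op 0.48409205166056374 g 30.000098990276456
   turn [ 0.0164 -0.0797 -0.0745]
   turn [ -0.1252  -0.0257 179.9255]
shift [-0.0007 -0.0045  0.1283] q6 -90.24442301231771
```

```bash
python3 steer.py '0 0 0.03 0 0 0 0;0 0 0.03 0 0 0 0;0 0 0.03 0 0 0 0'
python3 - <<'E'
from h import *
go(*cw(.027,.036),.028,90+CY)
E
```

```text
time_s: 11.95
position: [0.5797, 0.0117, 0.1264]
tcp_rot: [[-0.986, 0.167, -0.002], [0.167, 0.986, 0.0], [0.002, 0.0, -1.0]]
force: [0.0, -0.5, -0.6]
opening: 0.484
grasp_force: 30.0
   turn [ 0.0025 -0.1135 -0.1244]
   turn [ -0.1782  -0.0039 179.8755]
shift [-0.0005 -0.0037  0.0984] q6 -90.2539228379869
```

```bash
python3 steer.py '0 -0.004 0.03 0 0 0 0;0 -0.004 0.06 0 0 0 0;0 -0.004 0.08 0 0 0 0;0 -0.004 0.09 0 0 0 0;0 -0.004 0.097 0 0 0 0;0 -0.004 0.0975 0 0 0 0;0 -0.004 0.0975 0 0 0 0;0 -0.004 0.0975 0 0 0 0.65;0 -0.004 0.0975 0 0 0 0.65;0 -0.004 0.0975 0 0 0 0.65;0 -0.004 0.06 0 0 0 0.65;0 -0.004 0.01 0 0 0 0.65;0 -0.004 -0.04 0 0 0 1;0 -0.004 -0.04 0 0 0 1;0 -0.004 -0.04 0 0 0 1'; python3 steer.py '0.102 0.358 0 0 0 0 1;0.102 0.358 0 0 0 0 1;0.102 0.358 0 0 0 0 1;0.102 0.358 0 0 0 0 1;0.102 0.358 0 0 0 0 1;0.102 0.358 0 0 0 0 1;0.102 0.358 0 0 0 0 1;0.102 0.358 0 0 0 0 1;0.102 0.358 0 0 0 0 1;0.102 0.358 0 0 0 0 1;0.102 0.358 0 0 0 0 1;0.102 0.358 0 0 0 0 1'
python3 - <<'E'
from h import *
c=cap("top","t2")
for b in blobs(c,(0,0,140),(180,80,255),40,(100,190,360,290)): print("white",cv2.minEnclosingCircle(b),plane(c,cv2.minEnclosingCircle(b)[0],.054))
go(.538,.3776,.022)
E
```

```text
time_s: 13.45
position: [0.5808, 0.0065, 0.1679]
tcp_rot: [[-0.986, 0.169, 0.004], [0.169, 0.986, -0.001], [-0.004, -0.0, -1.0]]
force: [-0.5, -0.2, -0.8]
opening: 0.84
grasp_force: 0.0
time_s: 14.65
position: [0.5399, 0.375, 0.1659]
tcp_rot: [[-0.985, 0.171, -0.001], [0.171, 0.985, -0.001], [0.001, -0.001, -1.0]]
force: [0.4, -0.0, 0.1]
opening: 0.997
grasp_force: 0.0
white ((206.71365356445312, 250.05691528320312), 33.55854797363281) [[0.4677 0.2437 0.054 ]]
white ((324.6635437011719, 278.54510498046875), 21.392427444458008) [[ 0.3871 -0.058   0.054 ]]
white ((247.5, 194.0), 20.597429275512695) [[0.6105 0.1372 0.054 ]]
white ((297.55126953125, 207.34616088867188), 7.809585094451904) [[0.5719 0.0074 0.054 ]]
white ((295.1732177734375, 224.62417602539062), 7.927954196929932) [[0.5271 0.0145 0.054 ]]
white ((192.0, 282.5), 8.321758270263672) [[0.3861 0.2813 0.054 ]]
shift [0.0024 0.0021 0.1443] q6 -55.0861836026473
```

Run:
```python
from h import *
c=cap("wrist","w4");t=cap("top")
a=c["color"][:,:,::-1];b=cv2.resize(t["color"][130:330,130:480,::-1],(640,366))
cv2.imwrite("pics/m4.png",cv2.resize(np.vstack([a[:300],b]),(576,599)))
```

```text
(no output)
```

View pics/m4.png

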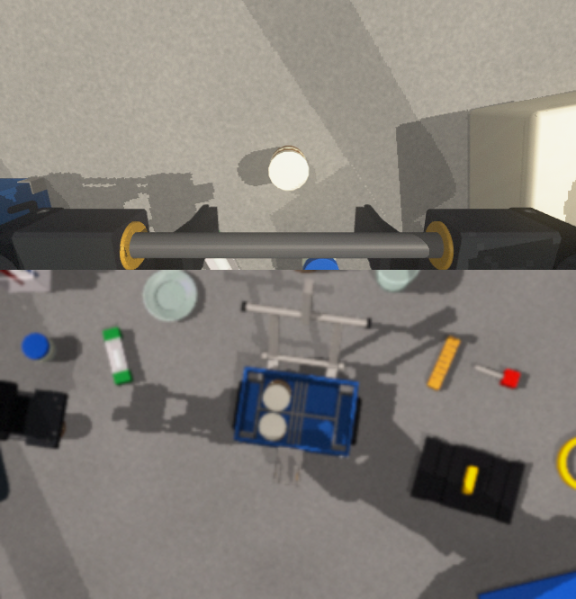

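Both jars stand in the left pockets (270,398 and 272,427 in the lower half). The last jar is at wrist pixel (320,189).

Run:
```python
from h import *
c=cap("wrist")
for b in blobs(c,(0,0,190),(180,60,255),300,(240,130,400,225))[:2]:
    q=cv2.minEnclosingCircle(b);p=plane(c,q[0],.048)[0];print(q,p);go(p[0],p[1],.022)
for b in blobs(c,(100,150,60),(125,255,255),50,(300,200,420,330))[:2]:
    q=cv2.minEnclosingCircle(b);p=plane(c,q[0],.048)[0];print(q,p)
```

```text
((320.3157958984375, 189.63157653808594), 22.952529907226562) [0.536  0.3787 0.048 ]
shift [0.0046 0.0021 0.1447] q6 -55.08403840172788
((356.0562744140625, 302.57830810546875), 19.704402923583984) [0.6621 0.3951 0.048 ]
```

```bash
python3 steer.py '0.004 0.002 0.05 0 0 0 1;0.004 0.002 0.1 0 0 0 1;0.004 0.002 0.13 0 0 0 1;0.004 0.002 0.144 0 0 0 1;0.004 0.002 0.144 0 0 0 1;0.004 0.002 0.144 0 0 0 0;0.004 0.002 0.144 0 0 0 0;0.004 0.002 0.144 0 0 0 0;0.004 0.002 0.144 0 0 0 0;0.004 0.002 0.144 0 0 0 0;0.004 0.002 0.144 0 0 0 0;0.004 0.002 0.144 0 0 0 0;0.004 0.002 0.144 0 0 0 0;0.004 0.002 0.144 0 0 0 0;0.004 0.002 0.1 0 0 0 0;0.004 0.002 0.05 0 0 0 0;0.004 0.002 0 0 0 0 0;0.004 0.002 0 0 0 0 0;0.004 0.002 0 0 0 0 0'; python3 steer.py '-0.052 -0.429 0 0 0 0 0;-0.052 -0.429 0 0 0 0 0;-0.052 -0.429 0 0 0 0 0;-0.052 -0.429 0 0 0 0 0;-0.052 -0.429 0 0 0 0 0;-0.052 -0.429 0 0 0 0 0;-0.052 -0.429 0 0 0 0 0;-0.052 -0.429 0 0 0 0 0;-0.052 -0.429 0 0 0 0 0;-0.052 -0.429 0 0 0 0 0;-0.052 -0.429 0.04 0 0 0 0;-0.052 -0.429 0.04 0 0 0 0;-0.052 -0.429 0.04 0 0 0 0;-0.052 -0.429 0.04 0 0 0 0'
python3 - <<'E'
from h import *
st();go(*cw(-.027,-.036),.028,90+CY)
E
```

```text
time_s: 16.75
position: [0.5366, 0.3798, 0.1679]
tcp_rot: [[-0.986, 0.169, 0.003], [0.169, 0.986, 0.001], [-0.002, 0.002, -1.0]]
force: [-0.1, 0.5, -2.3]
opening: 0.479
grasp_force: 30.0
time_s: 18.15
position: [0.5152, -0.0515, 0.1269]
tcp_rot: [[-0.986, 0.168, 0.0], [0.168, 0.986, 0.0], [-0.0, 0.0, -1.0]]
force: [-0.3, 0.7, -0.1]
opening: 0.48
grasp_force: 30.0
t 18.15 p [ 0.5152 -0.0515  0.1269] f [-0.2875  0.6827 -0.0685] op 0.48044912297812725 g 29.99997491016984
   turn [ 0.0059  0.0049 -0.1442]
   turn [  0.0077  -0.0092 179.8558]
shift [ 0.0006 -0.0027  0.0989] q6 -98.44840492020309
```

```bash
python3 steer.py '0.001 -0.003 0.03 0 0 0 0;0.001 -0.003 0.06 0 0 0 0;0.001 -0.003 0.08 0 0 0 0;0.001 -0.003 0.09 0 0 0 0;0.001 -0.003 0.097 0 0 0 0;0.001 -0.003 0.0975 0 0 0 0;0.001 -0.003 0.0975 0 0 0 0;0.001 -0.003 0.0975 0 0 0 0.65;0.001 -0.003 0.0975 0 0 0 0.65;0.001 -0.003 0.0975 0 0 0 0.65;0.001 -0.003 0.06 0 0 0 0.65;0.001 -0.003 0.01 0 0 0 0.65;0.001 -0.003 -0.04 0 0 0 0.6;0.001 -0.003 -0.04 0 0 0 0.6'; python3 steer.py '0.039 -0.246 0 0 0 7.9 0.6;0.039 -0.246 0 0 0 7.9 0.6;0.039 -0.246 0 0 0 7.9 0.6;0.039 -0.246 0 0 0 7.9 0.6;0.039 -0.246 0 0 0 7.9 0.6;0.039 -0.246 0 0 0 7.9 0.6;0.039 -0.246 0 0 0 7.9 0.6;0.039 -0.246 0 0 0 7.9 0.6;0.039 -0.246 0 0 0 7.9 0.6;0.039 -0.246 0 0 0 7.9 0.6'
python3 - <<'E'
from h import *
st();c=cap("wrist","w5")
for b in blobs(c,(22,140,100),(34,255,255),200)[:3]: print(b.reshape(-1,2).mean(0),rect(c,b,.044))
E
```

```text
time_s: 19.55
position: [0.5181, -0.0564, 0.1731]
tcp_rot: [[-0.986, 0.168, 0.014], [0.168, 0.986, -0.005], [-0.015, -0.002, -1.0]]
force: [0.4, -0.6, 0.3]
opening: 0.61
grasp_force: 0.0
time_s: 20.55
position: [0.434, -0.2893, 0.1665]
tcp_rot: [[-0.954, 0.3, -0.0], [0.3, 0.954, 0.0], [0.0, 0.0, -1.0]]
force: [-0.6, 0.8, 0.5]
opening: 0.602
grasp_force: 0.0
t 20.55 p [ 0.434  -0.2893  0.1665] f [-0.6387  0.7584  0.4961] op 0.6020028850075938 g 0.0
[152.7261 225.6561] (array([ 0.4144, -0.4565]), (77.5, 21.4), 78.17823028564453)
[313.3009 190.7434] (array([ 0.4304, -0.2926]), (46.2, 14.6), -17.492660522460938)
```

View pics/w5.png

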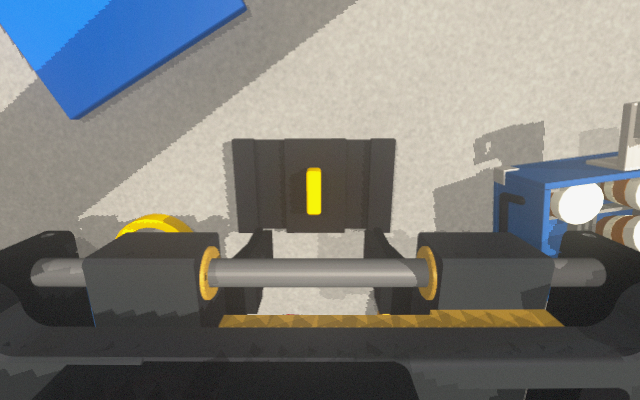

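The insert grip is at (313,191), aligned with the tool. The jars are seen standing in the case at (580,203) and the neighbouring pockets.

Run:
```python
from h import *
go(.4315,-.2928,.0215,90-17.5)
```

```text
turn [ 0.0099 -0.0114  0.0162]
   turn [   0.0178    0.0156 -179.9838]
shift [ 0.0014 -0.0039  0.1451] q6 -118.51170569833569
```

```bash
python3 steer.py '0.001 -0.004 0.05 0 0 0 0.6;0.001 -0.004 0.1 0 0 0 0.6;0.001 -0.004 0.13 0 0 0 0.6;0.001 -0.004 0.145 0 0 0 0.6;0.001 -0.004 0.145 0 0 0 0.6;0.001 -0.004 0.145 0 0 0 0;0.001 -0.004 0.145 0 0 0 0;0.001 -0.004 0.145 0 0 0 0;0.001 -0.004 0.145 0 0 0 0;0.001 -0.004 0.145 0 0 0 0;0.001 -0.004 0.145 0 0 0 0;0.001 -0.004 0.145 0 0 0 0;0.001 -0.004 0.145 0 0 0 0;0.001 -0.004 0.145 0 0 0 0;0.001 -0.004 0.145 0 0 0 0;0.001 -0.004 0.145 0 0 0 0;0.001 -0.004 0.12 0 0 0 0;0.001 -0.004 0.08 0 0 0 0;0.001 -0.004 0.03 0 0 0 0;0.001 -0.004 -0.02 0 0 0 0'; python3 steer.py '-0.029 0.292 0 0 0 -4 0;-0.029 0.292 0 0 0 -8 0;-0.029 0.292 0 0 0 -8 0;-0.029 0.292 0 0 0 -8 0;-0.029 0.292 0 0 0 -8 0;-0.029 0.292 0 0 0 -8 0;-0.029 0.292 0 0 0 -8 0;-0.029 0.292 0 0 0 -8 0;-0.029 0.292 0 0 0 -8 0;-0.029 0.292 0 0 0 -8 0;-0.029 0.292 0 0 0 -8 0;-0.029 0.292 0 0 0 -8 0'
python3 - <<'E'
from h import *
st();c=cap("wrist","w6");cap("top","t6");go(*cw(0,0),.085,90+CY)
E
```

```text
time_s: 22.6
position: [0.4304, -0.294, 0.1871]
tcp_rot: [[-0.953, 0.303, -0.002], [0.303, 0.953, 0.002], [0.003, 0.001, -1.0]]
force: [0.4, -0.6, -3.2]
opening: 0.159
grasp_force: 30.0
time_s: 23.8
position: [0.5472, -0.0259, 0.1866]
tcp_rot: [[-0.986, 0.169, -0.0], [0.169, 0.986, -0.0], [0.0, -0.0, -1.0]]
force: [-0.4, 0.2, -3.9]
opening: 0.162
grasp_force: 30.0
t 23.8 p [ 0.5472 -0.0259  0.1866] f [-0.37    0.1701 -3.8595] op 0.16230838067326608 g 29.997277152724564
   turn [-0.0031  0.0043 -0.1754]
   turn [  0.0067   0.0049 179.8246]
shift [0.0009 0.0024 0.1016] q6 -94.677639043993
```

View pics/w6.png

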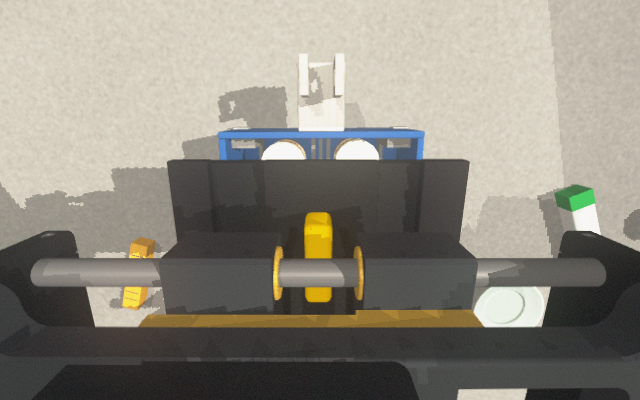

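The insert hangs level with its front edge at v≈160 (u 168-468). The case front edge lies behind it at v≈130 (u 219-424). I'll measure one against the other.

```bash
cat > al.py <<'E'
from h import *
s=bot.read_state();c=cap("wrist");zi=s["position"][2]-.0215+.020
a=np.radians(CY);ex=np.array([np.cos(a),np.sin(a)]);ey=np.array([-ex[1],ex[0]])
g=cv2.cvtColor(c["color"],cv2.COLOR_RGB2GRAY).astype(int)
m=((c["hsv"][:,:,2]<75)).astype(np.uint8)
P=[(u,next(v for v in range(140,230) if m[v:v+6,u].all())) for u in range(180,460,4)]
w=plane(c,P,zi)[:,:2]-CC;q=np.c_[w@ex,w@ey];f=np.polyfit(q[:,1],q[:,0],1);f=np.polyfit(*(q[abs(q[:,0]-np.polyval(f,q[:,1]))<.0015].T[::-1]),1)
print("ins front x",np.polyval(f,0),"rel yaw",-np.degrees(np.arctan(f[0])))
v=190;row=np.where(m[v,100:520])[0]+100;
L=[];Rr=[]
for v in range(168,200,3):
    r=np.where(m[v,100:540])[0]+100
    k=max(np.split(r,np.where(np.diff(r)>1)[0]+1),key=len);e=(plane(c,[(k[0],v),(k[-1]+1,v)],zi)[:,:2]-CC)@ey;L.append(e[0]);Rr.append(e[1])
print("ins y edges",np.median(L),np.median(Rr),"mid",(np.median(L)+np.median(Rr))/2)
b=cv2.inRange(c["hsv"],(105,120,20),(125,255,255))
P=[(u,np.where(b[100:160,u])[0][0]+100) for u in list(range(230,295,3))+list(range(350,415,3))]
w=plane(c,P,.078)[:,:2]-CC;q=np.c_[w@ex,w@ey];f=np.polyfit(q[:,1],q[:,0],1);print("case front x",np.polyval(f,0),"rel yaw",-np.degrees(np.arctan(f[0])))
E=[]
for v in range(133,140):
    r=np.where(b[v,200:450])[0]+200;E.append((plane(c,[(r[0],v),(r[-1]+1,v)],.078)[:,:2]-CC)@ey)
print("case y edges",np.median(E,0),np.median(E,0).mean())
E
python3 al.py
```

```text
Traceback (most recent call last):
  File "al.py", line 6, in <module>
    P=[(u,next(v for v in range(140,230) if m[v:v+6,u].all())) for u in range(180,460,4)]
          ~~~~^^^^^^^^^^^^^^^^^^^^^^^^^^^^^^^^^^^^^^^^^^^^^^^
StopIteration
```

```bash
python3 - <<'E'
from h import *
c=cap("wrist");print(c["hsv"][150:175:3,200].tolist(),c["hsv"][180,160:176:2].tolist())
E
sed -i 's/<75)).astype/<100)\&(c["hsv"][:,:,1]<110)).astype/; s/range(140,230) if m\[v:v+6,u\].all())/range(140,230) if m[v:v+6,u].all() or v==229)/' al.py; python3 al.py
```

```text
[[18, 29, 152], [18, 20, 151], [25, 22, 148], [21, 19, 96], [6, 17, 76], [170, 20, 76], [0, 11, 72], [0, 10, 76], [20, 21, 74]] [[14, 25, 155], [22, 26, 149], [20, 25, 151], [20, 25, 151], [15, 26, 138], [9, 23, 79], [20, 21, 74], [30, 14, 75]]
ins front x -0.04843574255161351 rel yaw -0.14975367449339427
ins y edges -0.08259777267717085 0.0790632049885453 mid -0.001767283844312774
case front x -0.05758630482585985 rel yaw 0.19898776038285082
case y edges [-0.0883  0.0891] 0.0004324940908673261
```

```bash
python3 steer.py '0.0012 0.0022 0.04 0 0 -0.3 0;0.0012 0.0022 0.07 0 0 -0.3 0;0.0012 0.0022 0.08 0 0 -0.3 0;0.0012 0.0022 0.085 0 0 -0.3 0;0.0012 0.0022 0.09 0 0 -0.3 0;0.0012 0.0022 0.094 0 0 -0.3 0;0.0012 0.0022 0.098 0 0 -0.3 0;0.0012 0.0022 0.1 0 0 -0.3 0;0.0012 0.0022 0.1 0 0 -0.3 0;0.0012 0.0022 0.1 0 0 -0.3 0'
```

```text
time_s: 25.05
position: [0.5468, -0.0225, 0.0868]
tcp_rot: [[-0.987, 0.162, 0.001], [0.162, 0.987, -0.0], [-0.001, -0.0, -1.0]]
force: [-0.4, 0.3, -2.4]
opening: 0.159
grasp_force: 30.0
```

```bash
python3 steer.py '0 0 0.002 0 0 0 0;0 0 0.004 0 0 0 0;0 0 0.006 0 0 0 0;0 0 0.0075 0 0 0 0;0 0 0.0085 0 0 0 0;0 0 0.0085 0 0 0 0'
```

```text
time_s: 25.65
position: [0.5467, -0.0224, 0.082]
tcp_rot: [[-0.987, 0.162, 0.002], [0.162, 0.987, -0.0], [-0.002, -0.0, -1.0]]
force: [-7.3, 1.1, 25.9]
opening: 0.158
grasp_force: 30.0
```

```bash
python3 steer.py '0 0 0.002 0 0 0 0.4;0 0 0.002 0 0 0 0.4;0 0 0.002 0 0 0 0.4;0 0 0.002 0 0 0 0.4;0 0 -0.05 0 0 0 0.4;0 0 -0.1 0 0 0 0.4;0.05 0 -0.12 0 0 0 0.4;0.05 0 -0.12 0 0 0 0.4;0.05 0 -0.12 0 0 0 0.4;0.05 0 -0.12 0 0 0 0.4'
python3 - <<'E'
from h import *
st();c=cap("wrist","w7");t=cap("top")
a=cv2.resize(c["color"][60:260,150:490,::-1],(680,400));b=cv2.resize(t["color"][160:260,250:390,::-1],(680,486))[:,:]
cv2.imwrite("pics/m7.png",cv2.resize(np.vstack([a,b]),(460,599)))
cv2.imwrite("pics/w7c.png",cv2.resize(c["color"][60:330,150:490,::-1],None,fx=2.2,fy=2.2,interpolation=cv2.INTER_CUBIC))
E
```

```text
time_s: 26.65
position: [0.498, -0.0146, 0.1979]
tcp_rot: [[-0.987, 0.162, 0.001], [0.162, 0.987, -0.0], [-0.001, -0.0, -1.0]]
force: [0.1, -0.2, 0.1]
opening: 0.397
grasp_force: 0.0
t 26.65 p [ 0.498  -0.0146  0.1979] f [ 0.148  -0.2144  0.0508] op 0.3970541483563719 g 0.0
```

View pics/w7c.png

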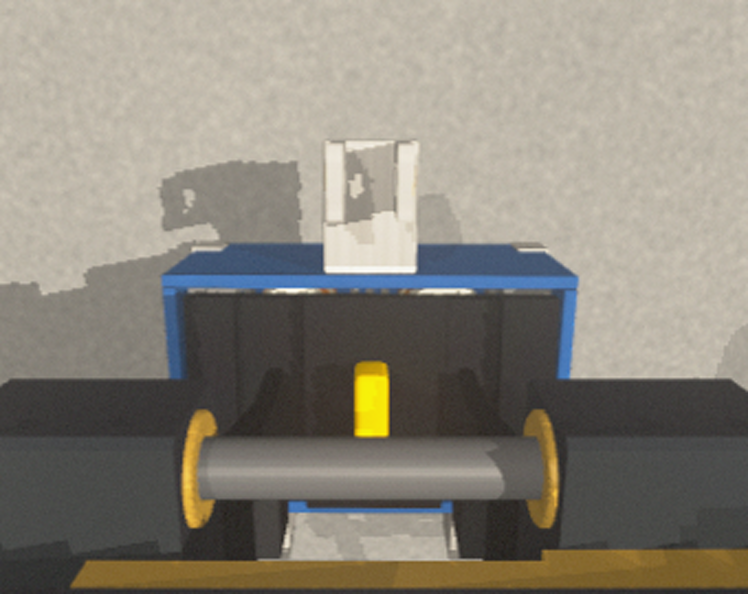

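The insert is in the case; a gap with caps showing along the front edge (v≈293) suggests it sits slightly toward the back. I'll press on the grip with shut fingers to check its height.

```bash
python3 steer.py '-0.05 0 0 0 0 0 0;-0.05 0 0 0 0 0 0;-0.05 0 0.04 0 0 0 0;-0.05 0 0.08 0 0 0 0;-0.05 0 0.09 0 0 0 0;-0.05 0 0.09 0 0 0 0;-0.05 0 0.092 0 0 0 0;-0.05 0 0.094 0 0 0 0;-0.05 0 0.095 0 0 0 0;-0.05 0 0.095 0 0 0 0'; python3 steer.py '0 0 0.001 0 0 0 0;0 0 0.002 0 0 0 0;0 0 0.002 0 0 0 0'
```

```text
time_s: 27.75
position: [0.5478, -0.0228, 0.1052]
tcp_rot: [[-0.987, 0.162, 0.003], [0.162, 0.987, -0.001], [-0.003, -0.0, -1.0]]
force: [-2.2, 0.6, 10.6]
opening: 0.004
grasp_force: 5.2
time_s: 28.05
position: [0.548, -0.0228, 0.1049]
tcp_rot: [[-0.987, 0.161, 0.004], [0.161, 0.987, -0.001], [-0.004, -0.001, -1.0]]
force: [-4.5, 0.4, 21.5]
opening: 0.008
grasp_force: 10.9
```

```bash
python3 steer.py '0 0 -0.03 0 0 0 0.4;0 0 -0.03 0 0 0 0.4;0 0 -0.03 0 0 0 0.4;0 0 0 0 0 0 0.4;0 0 0.017 0 0 0 0.4;0 0 0.017 0 0 0 0;0 0 0.017 0 0 0 0;0 0 0.017 0 0 0 0;0 0 0.017 0 0 0 0;0 0 0.017 0 0 0 0;0 0 0.017 0 0 0 0;0 0 0.012 0 0 0 0;0 0 0.008 0 0 0 0;0.002 0 0.008 0 0 0 0;0.002 0 0.008 0 0 0 0'; python3 steer.py '0 0 0.004 0 0 0 0;0 0 0.008 0 0 0 0;0 0 0.011 0 0 0 0;0 0 0.011 0 0 0 0'
```

```text
time_s: 29.55
position: [0.5442, -0.022, 0.0932]
tcp_rot: [[-0.987, 0.162, -0.0], [0.162, 0.987, 0.0], [0.0, -0.0, -1.0]]
force: [0.4, 0.3, -3.3]
opening: 0.157
grasp_force: 30.0
time_s: 29.95
position: [0.5455, -0.0224, 0.0832]
tcp_rot: [[-0.987, 0.162, 0.002], [0.162, 0.987, -0.0], [-0.002, -0.0, -1.0]]
force: [-1.2, 0.0, 7.2]
opening: 0.159
grasp_force: 30.0
```

```bash
python3 steer.py '0.001 0 0.001 0 0 0 0;0.002 0 0.002 0 0 0 0;0.003 0 0.003 0 0 0 0;0.003 0 0.003 0 0 0 0'
python3 - <<'E'
from h import *
c=cap("wrist");cv2.imwrite("pics/w8.png",cv2.resize(c["color"][60:330,150:490,::-1],None,fx=2.2,fy=2.2,interpolation=cv2.INTER_CUBIC))
c=cap("scene");cv2.imwrite("pics/s8.png",cv2.resize(c["color"][160:240,280:380,::-1],None,fx=7,fy=7,interpolation=cv2.INTER_CUBIC))
E
```

```text
time_s: 30.35
position: [0.5457, -0.0224, 0.0829]
tcp_rot: [[-0.987, 0.162, 0.01], [0.162, 0.987, -0.002], [-0.01, -0.0, -1.0]]
force: [0.1, 0.8, 20.5]
opening: 0.161
grasp_force: 30.0
```

View pics/s8.png

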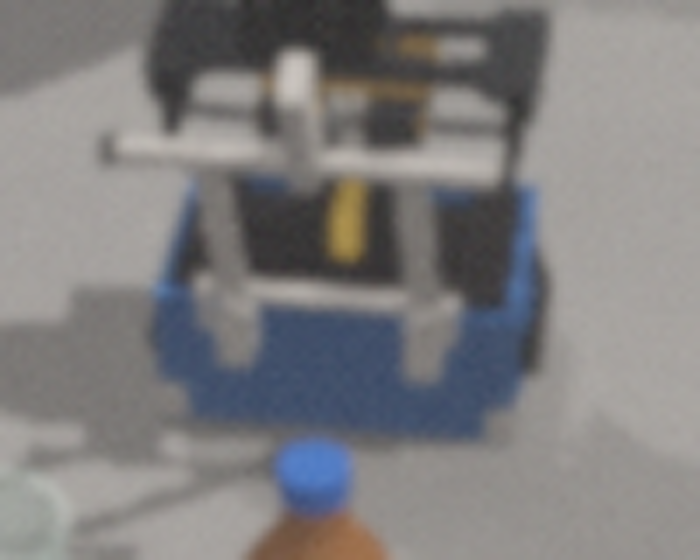

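The far-side view shows the insert inside the rim, but its height isn't clear. I'll let go and probe the insert's corners and the rim with shut fingertips to compare heights.

```bash
python3 steer.py '0 0 0 0 0 0 0.4;0 0 0 0 0 0 0.4;0 0 0 0 0 0 0.4;0 0 -0.04 0 0 0 0;0 0 -0.05 0 0 0 0;0 0 -0.05 0 0 0 0;0 0 -0.05 0 0 0 0'
python3 - <<'E'
from h import *
st();go(*cw(.038,0),.09,90+CY)
c=cap("wrist");cv2.imwrite("pics/w9.png",cv2.resize(c["color"][60:330,150:490,::-1],None,fx=2.2,fy=2.2,interpolation=cv2.INTER_CUBIC))
E
```

```text
time_s: 31.15
position: [0.541, -0.0215, 0.1283]
tcp_rot: [[-0.987, 0.162, -0.001], [0.162, 0.987, 0.0], [0.001, 0.0, -1.0]]
force: [-0.6, 0.3, -0.9]
opening: 0.123
grasp_force: 0.0
t 31.15 p [ 0.541  -0.0215  0.1283] f [-0.6498  0.31   -0.9069] op 0.12291378121702715 g 0.0
   turn [ 0.0043 -0.0754  0.1882]
   turn [   0.1183    0.0067 -179.8118]
shift [-0.044  -0.0006  0.0383] q6 -94.7944286784123
```

```bash
python3 steer.py '-0.044 0 0 0 0 0 0;-0.044 0 0 0 0 0 0;-0.044 0 0.03 0 0 0 0;-0.044 0 0.04 0 0 0 0;-0.044 0 0.043 0 0 0 0;-0.044 0 0.046 0 0 0 0;-0.044 0 0.049 0 0 0 0;-0.044 0 0.051 0 0 0 0;-0.044 0 0.051 0 0 0 0'; python3 steer.py '0 0 -0.04 0 0 0 0;0.076 0 -0.04 0 0 0 0;0.076 0 -0.04 0 0 0 0;0.076 0 -0.01 0 0 0 0;0.076 0 -0.006 0 0 0 0;0.076 0 -0.003 0 0 0 0;0.076 0 0 0 0 0 0;0.076 0 0 0 0 0 0'
```

```text
time_s: 32.1
position: [0.5855, -0.029, 0.0804]
tcp_rot: [[-0.987, 0.161, 0.002], [0.161, 0.987, -0.001], [-0.002, -0.0, -1.0]]
force: [-3.0, -0.4, 10.0]
opening: 0.001
grasp_force: 4.7
time_s: 32.9
position: [0.5115, -0.0168, 0.0788]
tcp_rot: [[-0.987, 0.162, 0.002], [0.162, 0.987, -0.001], [-0.002, -0.0, -1.0]]
force: [-0.3, -0.2, 1.8]
opening: 0.003
grasp_force: 0.6
```

```bash
python3 steer.py '0 0 0.003 0 0 0 0;0 0 0.003 0 0 0 0'; python3 steer.py '0 0 -0.04 0 0 0 0;-0.076 0 -0.04 0 0 0 0;-0.076 0 -0.04 0 0 0 0;-0.076 0 -0.01 0 0 0 0;-0.076 0 -0.004 0 0 0 0;-0.076 0 0 0 0 0 0;-0.076 0 0.003 0 0 0 0;-0.076 0 0.003 0 0 0 0'; python3 steer.py '0 0 0.002 0 0 0 0;0 0 0.004 0 0 0 0;0 0 0.004 0 0 0 0'
```

```text
time_s: 33.1
position: [0.5116, -0.0169, 0.0784]
tcp_rot: [[-0.987, 0.161, 0.004], [0.161, 0.987, -0.001], [-0.004, -0.001, -1.0]]
force: [-3.8, 0.8, 23.2]
opening: 0.005
grasp_force: 11.8
time_s: 33.9
position: [0.5872, -0.0293, 0.0791]
tcp_rot: [[-0.987, 0.161, 0.006], [0.161, 0.987, -0.002], [-0.006, -0.001, -1.0]]
force: [-6.6, 1.8, 36.8]
opening: 0.011
grasp_force: 18.6
time_s: 34.2
position: [0.5873, -0.0293, 0.0789]
tcp_rot: [[-0.987, 0.161, 0.007], [0.161, 0.987, -0.003], [-0.008, -0.001, -1.0]]
force: [-12.6, 1.2, 59.4]
opening: 0.006
grasp_force: 29.6
```

```bash
python3 steer.py '0 0 -0.03 0 0 0 0;0.038 0.072 -0.03 0 0 0 0;0.038 0.072 -0.03 0 0 0 0;0.038 0.072 -0.03 0 0 0 0;0.038 0.072 -0.012 0 0 0 0;0.038 0.072 -0.008 0 0 0 0;0.038 0.072 -0.005 0 0 0 0;0.038 0.072 -0.005 0 0 0 0'; python3 steer.py '0 0 -0.055 0 0 0 0;0 -0.144 -0.055 0 0 0 0;0 -0.144 -0.055 0 0 0 0;0 -0.144 -0.055 0 0 0 0;0 -0.144 -0.055 0 0 0 0;0 -0.144 -0.01 0 0 0 0;0 -0.144 -0.002 0 0 0 0;0 -0.144 0 0 0 0 0;0 -0.144 0 0 0 0 0';python3 steer.py '0 0 -0.055 0 0 0 0;0 0.072 -0.055 0 0 0 0;0 0.072 -0.055 0 0 0 0;0 0.072 -0.035 0 0 0 0;0 0.072 -0.03 0 0 0 0;0 0.072 -0.026 0 0 0 0;0 0.072 -0.026 0 0 0 0'
```

```text
time_s: 35.0
position: [0.5594, 0.0489, 0.0781]
tcp_rot: [[-0.987, 0.162, 0.001], [0.162, 0.987, 0.001], [-0.001, 0.001, -1.0]]
force: [-7.8, 4.1, 33.6]
opening: 0.006
grasp_force: 17.0
time_s: 35.9
position: [0.5375, -0.0959, 0.0781]
tcp_rot: [[-0.987, 0.16, 0.004], [0.16, 0.987, -0.005], [-0.004, -0.004, -1.0]]
force: [-7.5, -5.7, 33.7]
opening: 0.006
grasp_force: 16.7
time_s: 36.6
position: [0.546, -0.0209, 0.1022]
tcp_rot: [[-0.987, 0.163, -0.003], [0.163, 0.987, 0.003], [0.004, 0.002, -1.0]]
force: [-7.0, 5.8, 25.7]
opening: 0.005
grasp_force: 13.0
```

Left, right and grip now read 0.0781, 0.0781 and 0.1022 under load, so the insert is fully home. Next is the dip bar.

```bash
python3 steer.py '0 0 -0.08 0 0 0 0.5;0 0 -0.08 0 0 0 0.5;0 0 -0.08 0 0 0 0.5'
python3 - <<'E'
from h import *
c=cap("top")
for b in blobs(c,(8,120,120),(22,255,255),20,(370,150,460,250)): print(cv2.contourArea(b),rect(c,b,.02))
st();go(.62,-.262,.18,90-26)
E
```

```text
time_s: 36.9
position: [0.5502, -0.0235, 0.1832]
tcp_rot: [[-0.987, 0.162, 0.008], [0.162, 0.987, -0.002], [-0.008, -0.001, -1.0]]
force: [0.6, 0.0, -0.5]
opening: 0.193
grasp_force: 0.0
237.5 (array([ 0.6261, -0.265 ]), (90.1, 22.3), -25.828941345214844)
t 36.95 p [ 0.5486 -0.0232  0.181 ] f [ 1.0907 -0.5482  0.1619] op 0.2356876355450566 g 0.0
   turn [ 0.0087  0.2059 16.6634]
   turn [  -0.2956    0.0124 -163.3364]
shift [-0.1092 -0.2241  0.0014] q6 -94.73923890124532
```

```bash
python3 steer.py '-0.109 -0.224 0 0 0 8 0.5;-0.109 -0.224 0 0 0 16.6 0.5;-0.109 -0.224 0 0 0 16.6 0.5;-0.109 -0.224 0 0 0 16.6 0.5;-0.109 -0.224 0 0 0 16.6 0.5;-0.109 -0.224 0 0 0 16.6 0.5;-0.109 -0.224 0 0 0 16.6 0.5;-0.109 -0.224 0 0 0 16.6 0.5;-0.109 -0.224 0 0 0 16.6 0.5'
python3 - <<'E'
from h import *
st();c=cap("wrist","w10")
for b in blobs(c,(8,110,100),(24,255,255),200)[:5]: print(b.reshape(-1,2).mean(0),cv2.contourArea(b),rect(c,b,.02))
go(.6255,-.265,.0115,90-26)
E
```

```text
time_s: 37.85
position: [0.618, -0.2594, 0.1783]
tcp_rot: [[-0.9, 0.436, -0.002], [0.436, 0.9, 0.002], [0.003, 0.001, -1.0]]
force: [-0.8, -0.2, -0.2]
opening: 0.498
grasp_force: 0.0
t 37.85 p [ 0.618  -0.2594  0.1783] f [-0.8446 -0.2395 -0.1641] op 0.4984612933061452 g 0.0
[371.2759 319.6279] 4279.0 (array([ 0.7952, -0.2703]), (420.6, 24.3), 64.0332260131836)
[ 60.7825 136.774 ] 3018.5 (array([ 0.4546, -0.4781]), (101.9, 86.4), 44.67210006713867)
[316.7333 189.7077] 1413.5 (array([ 0.623 , -0.2628]), (89.6, 19.4), -26.327404022216797)
[223.0465 272.8915] 490.5 (array([ 0.6643, -0.4025]), (69.5, 19.1), -31.688976287841797)
[412.8359 272.4844] 460.0 (array([ 0.7593, -0.2068]), (69.4, 19.1), -19.935997009277344)
   turn [ 0.0225 -0.1078  0.1866]
   turn [   0.1691    0.0353 -179.8134]
shift [-0.0092 -0.002   0.1671] q6 -96.48432262475924
```

View pics/w10.png

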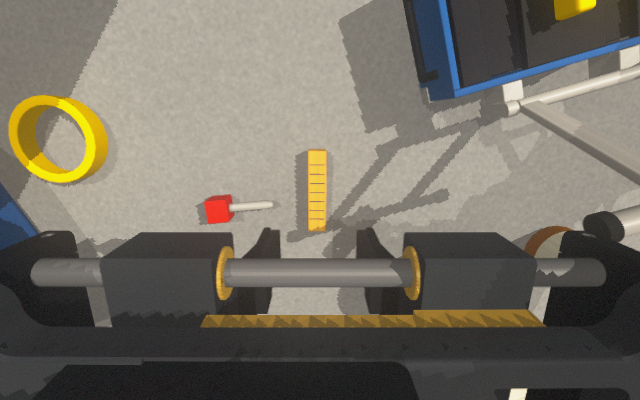

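The bar is at (317,190), aligned with the tool, and the pin tip at (273,205) is well clear of the left finger. I'll grasp with a narrower opening.

```bash
python3 - <<'E'
from h import *
go(.624,-.2635,.011,90-26.2)
E
python3 steer.py '-0.0075 -0.001 0.05 0 0 0 0.4;-0.0075 -0.001 0.1 0 0 0 0.4;-0.0075 -0.001 0.14 0 0 0 0.4;-0.0075 -0.001 0.16 0 0 0 0.4;-0.0075 -0.001 0.167 0 0 0 0.4;-0.0075 -0.001 0.167 0 0 0 0.4;-0.0075 -0.001 0.167 0 0 0 0;-0.0075 -0.001 0.167 0 0 0 0;-0.0075 -0.001 0.167 0 0 0 0;-0.0075 -0.001 0.167 0 0 0 0;-0.0075 -0.001 0.167 0 0 0 0;-0.0075 -0.001 0.167 0 0 0 0;-0.0075 -0.001 0.167 0 0 0 0'; python3 -c "
from h import *
st();go(*cw(0,.045),.2,90+CY)"
```

```text
turn [ 0.0223 -0.1078  0.3866]
   turn [   0.169     0.0349 -179.6134]
shift [-0.0072 -0.0013  0.1676] q6 -96.48432262475924
time_s: 39.2
position: [0.6266, -0.2658, 0.0141]
tcp_rot: [[-0.899, 0.437, 0.003], [0.437, 0.899, -0.001], [-0.003, 0.0, -1.0]]
force: [0.2, 1.7, 5.9]
opening: 0.222
grasp_force: 30.0
t 39.2 p [ 0.6266 -0.2658  0.0141] f [0.1733 1.6626 5.8603] op 0.22181062962359246 g 30.001336634159088
   turn [ -0.0087   0.1903 -16.4208]
   turn [  0.2736   0.0125 163.579 ]
shift [ 0.19    0.2267 -0.1865] q6 -96.50193428875113
```

```bash
python3 steer.py '0 0 -0.03 0 0 0 0;0 0 -0.08 0 0 0 0;0 0 -0.13 0 0 0 0;0 0 -0.18 0 0 0 0;0 0 -0.18 0 0 0 0;0 0 -0.18 0 0 0 0'
python3 - <<'E'
from h import *
st();c=cap("wrist","w11")
E
```

```text
time_s: 39.8
position: [0.6251, -0.2657, 0.1932]
tcp_rot: [[-0.899, 0.437, 0.001], [0.437, 0.899, -0.001], [-0.002, -0.001, -1.0]]
force: [-0.2, 0.2, -4.3]
opening: 0.225
grasp_force: 30.0
t 39.8 p [ 0.6251 -0.2657  0.1932] f [-0.2116  0.1767 -4.3298] op 0.22458962275579597 g 29.998164474964142
```

View pics/w11.png

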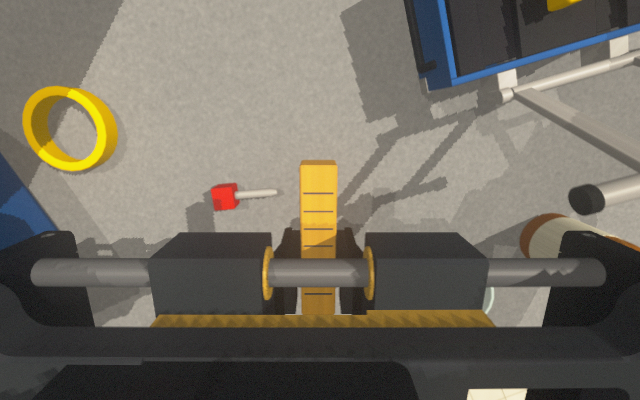

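The bar is held level, its front end at (319,162). Views are used up, so from here I work by measurement.

```bash
python3 steer.py '0.103 0.017 0 0 0 0 0;0.103 0.017 0 0 0 -4 0;0.103 0.017 0 0 0 -8 0;0.189 0.227 0 0 0 -16.4 0;0.189 0.227 0 0 0 -16.4 0;0.189 0.227 0 0 0 -16.4 0;0.189 0.227 0 0 0 -16.4 0;0.189 0.227 0 0 0 -16.4 0;0.189 0.227 0 0 0 -16.4 0;0.189 0.227 0 0 0 -16.4 0;0.189 0.227 0 0 0 -16.4 0;0.189 0.227 0 0 0 -16.4 0'
cat > hold.py <<'E'
from h import *
import sys
# held bar/box: visible part in front of the gripper -> axis in case coords; grooves' insert edges in case coords
s=bot.read_state();c=cap("wrist");st();go(*cw(0,float(sys.argv[1])),.12,90+CY)
lo,hi=eval(sys.argv[2]);zt=s["position"][2]-float(sys.argv[3])+float(sys.argv[4])
a=np.radians(CY);ex=np.array([np.cos(a),np.sin(a)]);ey=np.array([-ex[1],ex[0]])
m=cv2.inRange(c["hsv"],lo,hi);m[232:]=0;m[:100]=0;m[:,:220]=0;m[:,420:]=0
for v in range(150,232,8):
    r=np.where(m[v])[0]
    if len(r)>8:
        q=plane(c,[(r[0],v),(r[-1]+1,v)],zt)[:,:2]-CC;print("held",v,q@ex,q@ey,"mid",(q@ey).mean())
v0=np.where(m.sum(1)>255*12)[0];print("rows",v0[:1],"front x",((plane(c,[(318,v0[0])],zt)[:,:2]-CC)@ex))
g=cv2.cvtColor(c["color"],cv2.COLOR_RGB2GRAY)
b=cv2.inRange(c["hsv"],(105,120,20),(125,255,255))
for v in range(100,225,8):
    r=np.where(b[v])[0];
    if len(r)>20: q=(plane(c,[(r[0],v),(r[-1]+1,v)],.078)[:,:2]-CC);print("blue",v,r[0],r[-1],q@ex,q@ey)
np.save("lastw.npy",c["color"])
E
python3 hold.py .045 '((8,110,100),(24,255,255))' .0125 .02
```

```text
time_s: 41.05
position: [0.554, 0.0201, 0.1912]
tcp_rot: [[-0.986, 0.167, -0.002], [0.167, 0.986, -0.0], [0.002, -0.0, -1.0]]
force: [-0.5, 0.5, -3.4]
opening: 0.224
grasp_force: 30.0
t 41.1 p [0.5542 0.02   0.1915] f [ 0.1559  0.2992 -3.7417] op 0.2229322403361879 g 29.998117089271545
   turn [-0.0113 -0.0605 -0.1217]
   turn [ -0.095    0.0177 179.8782]
shift [0.0001 0.0014 0.0715] q6 -89.84180778539363
held 166 [-0.0475 -0.0474] [0.0342 0.0539] mid 0.04403629849578147
held 182 [-0.0393 -0.0392] [0.0135 0.054 ] mid 0.033753893346632334
held 190 [-0.035 -0.035] [0.0133 0.0541] mid 0.03367441303734981
held 198 [-0.0308 -0.0307] [0.0136 0.0542] mid 0.0338541621709119
held 206 [-0.0264 -0.0263] [0.0133 0.0542] mid 0.03377399341114613
held 214 [-0.022  -0.0219] [0.0136 0.0543] mid 0.03395677609363928
held 222 [-0.0175 -0.0175] [0.0134 0.0538] mid 0.033610006935140185
held 230 [-0.013  -0.0129] [0.0341 0.0539] mid 0.04397689297176635
rows [160] front x [-0.0505]
```

Run:
```python
from h import *
c=cap("wrist");h=c["hsv"]
for v in(115,125,130,135,140,150,170): print(v,h[v,150:330:15].tolist())
print("row 200, u->V",[(u,int(h[200,u,2])) for u in range(330,460,3)])
```

```text
115 [[20, 27, 201], [21, 28, 194], [20, 27, 192], [19, 24, 148], [17, 28, 145], [17, 25, 144], [21, 28, 144], [21, 18, 240], [22, 30, 222], [18, 19, 236], [19, 31, 180], [20, 29, 177]]
125 [[20, 27, 196], [24, 25, 200], [19, 28, 201], [19, 25, 196], [21, 25, 143], [18, 29, 147], [19, 30, 145], [21, 18, 239], [21, 20, 237], [19, 21, 234], [17, 30, 177], [16, 27, 178]]
130 [[18, 28, 202], [21, 25, 200], [21, 24, 201], [107, 58, 140], [109, 101, 121], [108, 94, 117], [109, 80, 109], [23, 13, 243], [30, 5, 245], [30, 5, 245], [112, 71, 112], [109, 76, 117]]
135 [[21, 25, 194], [16, 28, 193], [107, 141, 202], [107, 145, 197], [107, 148, 193], [107, 144, 196], [107, 147, 194], [108, 142, 194], [108, 138, 199], [108, 137, 198], [108, 135, 199], [109, 134, 194]]
140 [[21, 26, 165], [18, 23, 143], [108, 109, 122], [23, 20, 116], [15, 23, 90], [108, 102, 117], [23, 37, 164], [111, 88, 122], [18, 37, 125], [14, 31, 125], [113, 42, 122], [17, 83, 159]]
150 [[15, 29, 143], [18, 23, 142], [20, 11, 72], [150, 4, 68], [168, 18, 70], [8, 28, 74], [14, 42, 79], [18, 52, 83], [12, 52, 88], [12, 66, 89], [10, 69, 93], [9, 63, 93]]
170 [[18, 24, 140], [18, 27, 144], [108, 121, 122], [8, 15, 66], [23, 18, 58], [15, 46, 66], [14, 49, 78], [11, 65, 83], [13, 82, 90], [13, 85, 96], [21, 191, 234], [26, 182, 247]]
row 200, u->V [(330, 247), (333, 247), (336, 236), (339, 98), (342, 94), (345, 94), (348, 90), (351, 90), (354, 89), (357, 89), (360, 85), (363, 168), (366, 176), (369, 112), (372, 180), (375, 175), (378, 204), (381, 195), (384, 201), (387, 199), (390, 198), (393, 199), (396, 205), (399, 210), (402, 199), (405, 196), (408, 201), (411, 200), (414, 196), (417, 198), (420, 206), (423, 201), (426, 197), (429, 196), (432, 193), (435, 202), (438, 202), (441, 198), (444, 204), (447, 195), (450, 196), (453, 202), (456, 199), (459, 200)]
```

```bash
cat > edges.py <<'E'
from h import *
c=cap("wrist");h=c["hsv"].astype(int)
a=np.radians(CY);ex=np.array([np.cos(a),np.sin(a)]);ey=np.array([-ex[1],ex[0]])
dark=(h[:,:,2]<100)&(h[:,:,1]<90);O=[]
for v in range(156,226,2):
    d=lambda y,x:proj(c,[*(CC+ex*x+ey*y),.078])[0]
    # columns near nominal edges at this row
    def search(y):
        x=[xx for xx in np.linspace(-.05,.05,201) if abs(d(y,xx)[1]-v)<1]
        if not x: return None
        u=int(d(y,x[0])[0]);k=[uu for uu in range(u-9,u+10) if 0<=uu<639 and dark[v,uu]!=dark[v,uu+1]]
        return [round(float(((plane(c,[(uu+1,v)],.078)[0,:2]-CC)@ey)*1000),1) for uu in k]
    O.append((v,search(-.082),search(.082)))
for o in O[::2]: print(o)
E
python3 edges.py
```

```text
(156, [-80.1], [84.3, 90.6])
(160, [-81.4], [83.5, 90.7])
(164, [-81.0], [83.7, 90.9])
(168, [-80.5], [83.8, 91.0])
(172, [-80.0], [83.9, 90.3])
(176, [-80.4], [84.0, 90.4])
(180, [-80.9], [84.2, 90.6])
(184, [-80.4], [84.3, 90.7])
(188, [-80.9], [83.5, 90.9])
(192, [-80.4], [83.7, 91.1])
(196, [-80.8], [74.5, 83.8, 90.3, 91.2])
(200, [-80.4], [74.6, 76.5, 77.4, 79.3, 80.2, 83.9, 90.4])
(204, [-80.8], [74.7, 75.6, 76.6, 84.1, 90.6])
(208, [-81.3], [76.7, 84.2, 90.8])
(212, [-80.8], [74.9, 75.8, 76.8, 77.7, 78.7, 84.3, 90.9])
(216, [-80.3], [75.9, 77.8, 78.8, 84.5])
(220, [-80.8], [78.0, 84.6])
(224, [-81.2], [74.3, 76.2, 78.1, 83.8])
```

```bash
python3 steer.py '-0.003 0.0022 0 0 0 0 0;-0.003 0.0022 0.05 0 0 0 0;-0.003 0.0022 0.08 0 0 0 0;-0.003 0.0022 0.095 0 0 0 0;-0.003 0.0022 0.098 0 0 0 0;-0.003 0.0022 0.101 0 0 0 0;-0.003 0.0022 0.104 0 0 0 0;-0.003 0.0022 0.104 0 0 0 0;-0.003 0.0022 0.104 0 0 0 0'; python3 steer.py '0 0 0.001 0 0 0 0;0 0 0.002 0 0 0 0;0 0 0.003 0 0 0 0;0 0 0.003 0 0 0 0'
```

```text
time_s: 42.1
position: [0.5584, 0.0229, 0.0889]
tcp_rot: [[-0.986, 0.165, 0.002], [0.165, 0.986, -0.0], [-0.002, 0.0, -1.0]]
force: [-1.3, 0.5, -3.7]
opening: 0.222
grasp_force: 30.0
time_s: 42.5
position: [0.5576, 0.023, 0.0849]
tcp_rot: [[-0.986, 0.165, -0.0], [0.165, 0.986, 0.0], [0.0, -0.0, -1.0]]
force: [-0.1, 0.2, -3.8]
opening: 0.221
grasp_force: 30.0
```

```bash
python3 steer.py '0 0 0.001 0 0 0 0;0 0 0.002 0 0 0 0;0 0 0.003 0 0 0 0;0 0 0.003 0 0 0 0;0 0 0.003 0 0 0 0'
```

```text
time_s: 43.0
position: [0.5578, 0.023, 0.0839]
tcp_rot: [[-0.986, 0.165, 0.001], [0.165, 0.986, -0.0], [-0.001, -0.0, -1.0]]
force: [-3.4, 0.2, 10.5]
opening: 0.225
grasp_force: 30.0
```

```bash
python3 steer.py '0 0 -0.001 0 0 0 0.4;0 0 -0.001 0 0 0 0.4;0 0 -0.001 0 0 0 0.4;0 0 -0.001 0 0 0 0.4;0 0 -0.05 0 0 0 0.4;0 0 -0.1 0 0 0 0.5;-0.01 0.05 -0.115 0 0 -4 0.5;-0.05 0.25 -0.1 0 0 -12 0.5;-0.05 0.25 -0.1 0 0 -20 0.5;-0.05 0.25 -0.1 0 0 -23.4 0.5;-0.05 0.25 -0.1 0 0 -23.4 0.5;-0.05 0.25 -0.1 0 0 -23.4 0.5;-0.05 0.25 -0.1 0 0 -23.4 0.5;-0.05 0.25 -0.1 0 0 -23.4 0.5;-0.05 0.25 -0.1 0 0 -23.4 0.5'
python3 - <<'E'
from h import *
st()
for n,roi in(("wrist",(200,80,440,330)),("top",(160,140,250,230))):
    c=cap(n);G=blobs(c,(45,90,30),(85,255,255),15,roi)
    P=[]
    for b in G[:3]:
        r=rect(c,b,.022);print(n,cv2.contourArea(b),b.reshape(-1,2).mean(0),b.reshape(-1,2).min(0),b.reshape(-1,2).max(0),r)
E
```

```text
time_s: 44.5
position: [0.6479, 0.2595, 0.182]
tcp_rot: [[-0.971, -0.238, -0.001], [-0.238, 0.971, -0.001], [0.001, -0.0, -1.0]]
force: [-0.3, -0.5, 0.1]
opening: 0.499
grasp_force: 0.0
t 44.5 p [0.6479 0.2595 0.182 ] f [-0.2981 -0.4854  0.1197] op 0.49901963319005477 g 0.0
wrist 392.0 [327.  154.9] [315 146] [339 163] (array([0.6141, 0.2611]), (25.3, 17.8), -76.22319602966309)
wrist 308.0 [326. 221.] [315 214] [337 228] (array([0.6857, 0.2781]), (24.6, 16.4), -76.23017978668213)
top 63.5 [204.2069 194.8966] [199 191] [210 199] (array([0.6154, 0.258 ]), (29.0, 19.8), -76.12515830993652)
```

```bash
python3 - <<'E'
from h import *
go(.651,.2685,.0125,103.5)
E
python3 steer.py '-0.005 0.008 0.05 0 0 0 0.55;-0.005 0.008 0.1 0 0 0 0.55;-0.005 0.008 0.14 0 0 0 0.55;-0.005 0.008 0.16 0 0 0 0.55;-0.005 0.008 0.169 0 0 0 0.55;-0.005 0.008 0.169 0 0 0 0.55;-0.005 0.008 0.169 0 0 0 0;-0.005 0.008 0.169 0 0 0 0;-0.005 0.008 0.169 0 0 0 0;-0.005 0.008 0.169 0 0 0 0;-0.005 0.008 0.169 0 0 0 0;-0.005 0.008 0.169 0 0 0 0;-0.005 0.008 0.169 0 0 0 0'; python3 -c "
from h import *
st();go(*cw(0,-.045),.2,90+CY)"
```

```text
turn [-0.0118 -0.0216  0.269 ]
   turn [   0.0339   -0.0186 -179.731 ]
shift [-0.0049  0.0081  0.1698] q6 -91.08811788579827
time_s: 45.9
position: [0.6521, 0.2705, 0.0145]
tcp_rot: [[-0.971, -0.24, 0.002], [-0.24, 0.971, 0.0], [-0.002, -0.0, -1.0]]
force: [0.0, -0.3, 5.4]
opening: 0.291
grasp_force: 30.0
t 45.9 p [0.6521 0.2705 0.0145] f [ 0.0436 -0.3148  5.4389] op 0.2914619961998975 g 30.000249445438385
   turn [ 0.0204  0.1235 23.3988]
   turn [  -0.1712    0.0283 -156.6011]
shift [ 0.1902 -0.3009 -0.1858] q6 -90.41325835233776
```

```bash
python3 steer.py '0 0 -0.03 0 0 0 0;0 0 -0.08 0 0 0 0;0 0 -0.13 0 0 0 0;0 0 -0.18 0 0 0 0;0.05 -0.04 -0.18 0 0 4 0;0.19 -0.3 -0.18 0 0 12 0;0.19 -0.3 -0.18 0 0 20 0;0.19 -0.3 -0.18 0 0 23.4 0;0.19 -0.3 -0.18 0 0 23.4 0;0.19 -0.3 -0.18 0 0 23.4 0;0.19 -0.3 -0.18 0 0 23.4 0;0.19 -0.3 -0.18 0 0 23.4 0;0.19 -0.3 -0.18 0 0 23.4 0;0.19 -0.3 -0.18 0 0 23.4 0;0.19 -0.3 -0.18 0 0 23.4 0;0.19 -0.3 -0.18 0 0 23.4 0'
python3 - <<'E'
from h import *
st();go(*cw(0,-.0437),.2,90+CY)
s=bot.read_state();c=cap("wrist");h=c["hsv"].astype(int);zt=s["position"][2]-.0145+.022
a=np.radians(CY);ex=np.array([np.cos(a),np.sin(a)]);ey=np.array([-ex[1],ex[0]])
for b in blobs(c,(45,90,30),(85,255,255),100,(220,100,420,250)): 
    p=b.reshape(-1,2);print(p.min(0),p.max(0));R=rect(c,b,zt);print(R,(R[0]-CC)@ex,(R[0]-CC)@ey)
    for v in range(p[:,1].min(),p[:,1].max()+1,2):
        r=p[p[:,1]==v,0];q=plane(c,[(r.min(),v),(r.max()+1,v)],zt)[:,:2]-CC;print(v,q@ex,q@ey,(q@ey).mean())
E
```

```text
time_s: 47.5
position: [0.5391, -0.065, 0.193]
tcp_rot: [[-0.987, 0.163, 0.0], [0.163, 0.987, 0.0], [0.0, 0.0, -1.0]]
force: [-0.1, 0.2, -0.8]
opening: 0.294
grasp_force: 30.0
t 47.5 p [ 0.5391 -0.065   0.193 ] f [-0.1494  0.1592 -0.7828] op 0.2940337369123997 g 29.998578429222107
   turn [ 0.0147 -0.001   0.138 ]
   turn [   0.0016    0.0231 -179.862 ]
shift [-0.0006 -0.001  -0.007 ] q6 -99.32046966957179
[292 160] [344 200]
(array([ 0.4996, -0.0584]), (27.1, 20.9), 80.61345672607422) -0.04069326126137068 -0.04271541054959899
160 [-0.0511 -0.0512] [-0.0533 -0.0317] -0.04248330848878827
162 [-0.0501 -0.0502] [-0.0548 -0.0306] -0.04273262848612293
164 [-0.0491 -0.0491] [-0.0554 -0.0301] -0.042730341912070556
166 [-0.0481 -0.0481] [-0.0559 -0.0296] -0.04272804565180268
168 [-0.0471 -0.0471] [-0.0559 -0.029 ] -0.04247235456239688
170 [-0.046  -0.0461] [-0.0559 -0.029 ] -0.04246964513374061
172 [-0.045  -0.0451] [-0.0559 -0.029 ] -0.042466926069509595
174 [-0.044 -0.044] [-0.056 -0.029] -0.0424641973127348
176 [-0.0429 -0.043 ] [-0.056  -0.0289] -0.04246145880600091
178 [-0.0419 -0.0419] [-0.056  -0.0289] -0.04245871049144177
180 [-0.0408 -0.0409] [-0.056  -0.0289] -0.04245595231073595
182 [-0.0398 -0.0399] [-0.056  -0.0289] -0.04245318420510208
184 [-0.0388 -0.0388] [-0.0561 -0.0288] -0.04245040611529427
186 [-0.0377 -0.0378] [-0.0561 -0.0288] -0.04244761798159738
188 [-0.0366 -0.0367] [-0.0561 -0.0288] -0.04244481974382231
190 [-0.0356 -0.0356] [-0.0561 -0.0288] -0.04244201134130113
192 [-0.0345 -0.0346] [-0.0562 -0.0287] -0.04243919271288227
194 [-0.0334 -0.0335] [-0.0562 -0.0287] -0.04243636379692554
196 [-0.0324 -0.0324] [-0.0557 -0.0292] -0.04243357354142491
198 [-0.0313 -0.0314] [-0.0562 -0.0286] -0.04243067485336494
200 [-0.0302 -0.0303] [-0.0557 -0.0291] -0.042427864086692864
```

```bash
python3 steer.py '-0.0025 -0.0012 0 0 0 0 0;-0.0025 -0.0012 0.05 0 0 0 0;-0.0025 -0.0012 0.08 0 0 0 0;-0.0025 -0.0012 0.095 0 0 0 0;-0.0025 -0.0012 0.099 0 0 0 0;-0.0025 -0.0012 0.103 0 0 0 0;-0.0025 -0.0012 0.106 0 0 0 0;-0.0025 -0.0012 0.108 0 0 0 0;-0.0025 -0.0012 0.109 0 0 0 0;-0.0025 -0.0012 0.11 0 0 0 0;-0.0025 -0.0012 0.11 0 0 0 0'
```

```text
time_s: 48.65
position: [0.5416, -0.0683, 0.0845]
tcp_rot: [[-0.986, 0.165, 0.002], [0.165, 0.986, -0.001], [-0.002, -0.0, -1.0]]
force: [-1.7, 0.1, 5.7]
opening: 0.291
grasp_force: 30.0
```

The box is seated in its groove. Releasing, then turning toward the gate.

```bash
python3 steer.py '0 0 0 0 0 0 0.45;0 0 0 0 0 0 0.45;0 0 0 0 0 0 0.45;0 0 0 0 0 0 0.45;0 0 -0.05 0 0 0 0.45;0 0 -0.1 0 0 0 0.6;0.02 0 -0.15 0 0 0 0.6;0.05 0.02 -0.2 0 0 8 0.6;0.05 0.05 -0.2 0 0 16 0.6;0.05 0.1 -0.2 0 0 24 0.6;0.05 0.1 -0.2 0 0 32 0.6;0.05 0.1 -0.2 0 0 40 0.6;0.05 0.1 -0.2 0 0 48 0.6;0.05 0.1 -0.2 0 0 56 0.6;0.05 0.1 -0.2 0 0 64 0.6;0.05 0.1 -0.2 0 0 72 0.6;0.05 0.1 -0.2 0 0 80 0.6;0.05 0.1 -0.2 0 0 90 0.6;0.05 0.1 -0.2 0 0 90 0.6;0.05 0.1 -0.2 0 0 90 0.6'
python3 - <<'E'
from h import *
st();go(*cw(.126,.076),.198,CY)
c=cap("top");a=np.radians(CY)
for b in blobs(c,(45,90,30),(85,255,255),6,(270,180,360,250)): print("green",rect(c,b,.092))
for b in blobs(c,(8,120,120),(24,255,255),15,(270,180,360,250)): print("bar/grip",cv2.contourArea(b),rect(c,b,.09))
ex=np.array([np.cos(a),np.sin(a)]);print("expected bar",cw(0,.0463),"box",cw(0,-.0437))
# rod: bright pixels near the expected line at 114 deg
for b in blobs(c,(0,0,0),(180,255,60),4,(265,135,370,180)): print("dark",b.reshape(-1,2).mean(0),cv2.contourArea(b))
E
```

```text
time_s: 50.65
position: [0.5082, 0.0387, 0.2829]
tcp_rot: [[0.163, 0.987, -0.0], [0.987, -0.163, 0.0], [-0.0, -0.0, -1.0]]
force: [0.4, 0.3, -0.4]
opening: 0.598
grasp_force: 0.0
t 50.65 p [0.5082 0.0387 0.2829] f [ 0.3546  0.2574 -0.377 ] op 0.5984877604127944 g 0.0
   turn [-0.0239  0.0016  0.1257]
   turn [  -0.0025   -0.0375 -179.8743]
shift [0.0212 0.1744 0.0848] q6 1.1489503655455586
green (array([ 0.5045, -0.0627]), (31.5, 19.7), 77.14509582519531)
green (array([ 0.5787, -0.0755]), (31.6, 19.1), 78.05690002441406)
expected bar [0.5544 0.0227] box [ 0.5396 -0.0661]
dark [280.6579 176.5789] 159.0
```

```bash
python3 steer.py '0.021 0.05 0 0 0 0 0.6;0.021 0.1 0 0 0 0 0.6;0.021 0.15 0 0 0 0 0.6;0.021 0.1745 0 0 0 0 0.6;0.021 0.1745 0 0 0 0 0.6;0.021 0.1745 0.03 0 0 0 0.6;0.021 0.1745 0.06 0 0 0 0.6;0.021 0.1745 0.075 0 0 0 0.6;0.021 0.1745 0.085 0 0 0 0.6;0.021 0.1745 0.085 0 0 0 0.6;0.021 0.1745 0.085 0 0 0 0.6'
python3 - <<'E'
from h import *
st();go(*cw(.126,.076),.198,CY)
E
```

```text
time_s: 51.8
position: [0.6845, 0.0305, 0.1992]
tcp_rot: [[0.165, 0.986, 0.002], [0.986, -0.165, -0.0], [0.0, 0.002, -1.0]]
force: [1.3, 0.4, 1.3]
opening: 0.596
grasp_force: 0.0
t 51.8 p [0.6845 0.0305 0.1992] f [1.3093 0.3769 1.3455] op 0.5957637138792979 g 0.0
   turn [ 0.1108 -0.0047  0.0123]
   turn [   0.0074    0.1741 -179.9876]
shift [ 0.0005 -0.001   0.0012] q6 2.719905532856154
```

```bash
python3 steer.py '0 0 0 0 0 0 0;0 0 0 0 0 0 0;0 0 0 0 0 0 0;0 0 0 0 0 0 0;0 0 0 0 0 0 0;0 0 0 0 0 0 0;0 0 0 0 0 0 0;0 0 0 0 0 0 0;0 0 0 0 0 0 0;0 0 0 0 0 0 0;0 0 0 0 0 0 0'
python3 - <<'E'
from h import *
st();r0=np.radians(114)
for d in range(108,-1,-6):
    r=np.radians(d);print(d,round(-.122*(np.cos(r)-np.cos(r0)),4),round(-.122*(np.sin(r)-np.sin(r0)),4))
E
```

```text
time_s: 52.9
position: [0.6835, 0.0306, 0.1978]
tcp_rot: [[0.165, 0.986, -0.001], [0.986, -0.165, 0.0], [-0.0, -0.001, -1.0]]
force: [-1.9, 0.0, -0.0]
opening: 0.129
grasp_force: 30.0
t 52.9 p [0.6835 0.0306 0.1978] f [-1.9391  0.0334 -0.0154] op 0.12919100370722328 g 30.000064373016357
108 -0.0119 -0.0046
102 -0.0243 -0.0079
96 -0.0369 -0.0099
90 -0.0496 -0.0105
84 -0.0624 -0.0099
78 -0.075 -0.0079
72 -0.0873 -0.0046
66 -0.0992 -0.0
60 -0.1106 0.0058
54 -0.1213 0.0128
48 -0.1313 0.0208
42 -0.1403 0.0298
36 -0.1483 0.0397
30 -0.1553 0.0505
24 -0.1611 0.0618
18 -0.1657 0.0738
12 -0.169 0.0861
6 -0.171 0.0987
0 -0.1716 0.1115
```

```bash
python3 steer.py '0 -0.012 -0.0046 0 0 0 0;0 -0.024 -0.0079 0 0 0 0;0 -0.037 -0.01 0 0 0 0;0 -0.05 -0.0105 0 0 0 0;0 -0.062 -0.01 0 0 0 0;0 -0.075 -0.008 0 0 0 0;0 -0.087 -0.0046 0 0 0 0;0 -0.099 0 0 0 0 0;0 -0.1106 0.0058 0 0 0 0;0 -0.1106 0.0058 0 0 0 0;0 -0.1106 0.0058 0 0 0 0'; python3 -c "
from h import *
st();go(*cw(.076-.122*.5,.076),.087+.122*.866)"
```

```text
time_s: 54.0
position: [0.5733, 0.0494, 0.1932]
tcp_rot: [[0.165, 0.986, -0.002], [0.986, -0.165, 0.001], [0.0, -0.002, -1.0]]
force: [-3.1, 1.7, 6.3]
opening: 0.129
grasp_force: 30.0
t 54.0 p [0.5733 0.0494 0.1932] f [-3.1254  1.6838  6.3162] op 0.12872533905997857 g 30.000632107257843
shift [0.0002 0.0008 0.0006] q6 3.2692371604041535
```

Good. Now the rest of the arc, 60° to 0.

```bash
python3 steer.py '0 -0.0107 0.007 0 0 0 0;0 -0.0207 0.015 0 0 0 0;0 -0.0297 0.024 0 0 0 0;0 -0.0377 0.034 0 0 0 0;0 -0.0447 0.0447 0 0 0 0;0 -0.0505 0.056 0 0 0 0;0 -0.0551 0.068 0 0 0 0;0 -0.0584 0.0803 0 0 0 0;0 -0.0604 0.093 0 0 0 0;0 -0.061 0.1057 0 0 0 0;0 -0.061 0.108 0 0 0 0;0 -0.061 0.108 0 0 0 0'; python3 -c "
from h import *
st();go(*cw(-.046,.076),.087)"
```

```text
time_s: 55.2
position: [0.5142, 0.0593, 0.0839]
tcp_rot: [[0.165, 0.986, -0.002], [0.986, -0.165, 0.001], [0.0, -0.002, -1.0]]
force: [-0.6, 3.2, -2.8]
opening: 0.124
grasp_force: 30.0
t 55.2 p [0.5142 0.0593 0.0839] f [-0.6442  3.1921 -2.7539] op 0.12431015045545495 g 29.999465346336365
shift [ 0.0002 -0.0003 -0.0031] q6 3.665404163222299
```

```bash
python3 steer.py '0 0 0 0 0 0 0.4;0 0 0 0 0 0 0.4;0 0 0 0 0 0 0.4;0 0 -0.03 0 0 0 0.4;0 0 -0.05 0 0 0 0;0 0 -0.05 0 0 0 0;0 0 -0.05 0 0 0 0;0 0 -0.05 0 0 0 0;0 0 -0.025 0 0 0 0;0 0 -0.02 0 0 0 0;0 0 -0.017 0 0 0 0;0 0 -0.014 0 0 0 0;0 0 -0.012 0 0 0 0;0 0 -0.012 0 0 0 0'; python3 -c "
from h import *
c=cap('wrist')"
```

```text
time_s: 56.6
position: [0.5142, 0.0588, 0.1024]
tcp_rot: [[0.164, 0.986, 0.001], [0.986, -0.164, -0.001], [-0.001, 0.001, -1.0]]
force: [-11.9, -0.5, 51.4]
opening: 0.007
grasp_force: 26.8
```

```bash
python3 steer.py '0 0 -0.04 0 0 0 0;0 0 -0.09 0 0 0 0.5;0 0 -0.1 0 0 0 0.5;0 0 -0.1 0 0 0 0.5'
python3 - <<'E'
from h import *
c=cap("top")
for b in blobs(c,(0,150,100),(6,255,255),10,(380,140,500,240)): print(cv2.contourArea(b),rect(c,b,.026))
go(.60,-.345,.19,-21)
E
```

```text
time_s: 57.05
position: [0.5157, 0.0588, 0.1979]
tcp_rot: [[0.165, 0.986, 0.004], [0.986, -0.165, -0.0], [0.0, 0.004, -1.0]]
force: [-0.4, 0.3, -0.2]
opening: 0.193
grasp_force: 0.0
87.5 (array([ 0.5959, -0.3702]), (29.2, 26.7), -21.278610229492188)
   turn [-0.0152  0.0053 11.4904]
   turn [  -0.0078   -0.0225 -168.5096]
shift [-0.3842  0.1513  0.0061] q6 3.6679963305032732
```

```bash
python3 steer.py '-0.384 0.151 0.006 0 0 5 0.55;-0.384 0.151 0.006 0 0 11.5 0.55;-0.384 0.151 0.006 0 0 11.5 0.55;-0.384 0.151 0.006 0 0 11.5 0.55;-0.384 0.151 0.006 0 0 11.5 0.55;-0.384 0.151 0.006 0 0 11.5 0.55;-0.384 0.151 0.006 0 0 11.5 0.55;-0.384 0.151 0.006 0 0 11.5 0.55;-0.384 0.151 0.006 0 0 11.5 0.55;-0.384 0.151 0.006 0 0 11.5 0.55;-0.384 0.151 0.006 0 0 11.5 0.55;-0.384 0.151 0.006 0 0 11.5 0.55'
cat > pin.py <<'E'
from h import *
st();c=cap("wrist");cv2.imwrite("pics/pin.png",c["color"][:,:,::-1])
for b in blobs(c,(0,150,80),(7,255,255),100)+blobs(c,(172,150,80),(180,255,255),100): print("red",cv2.contourArea(b),b.reshape(-1,2).min(0),b.reshape(-1,2).max(0),rect(c,b,.026))
# shaft: bright, low-saturation blobs
for b in blobs(c,(0,0,205),(180,40,255),30,(150,60,500,232)): print("shaft?",cv2.contourArea(b),b.reshape(-1,2).min(0),b.reshape(-1,2).max(0),rect(c,b,.013))
E
python3 pin.py
```

```text
time_s: 58.3
position: [0.5994, -0.3421, 0.189]
tcp_rot: [[0.357, 0.934, -0.003], [0.934, -0.357, 0.003], [0.002, -0.003, -1.0]]
force: [-0.5, 0.6, 0.1]
opening: 0.549
grasp_force: 0.0
t 58.3 p [ 0.5994 -0.3421  0.189 ] f [-0.4844  0.6405  0.083 ] op 0.5494091690535629 g 0.0
red 483.5 [313 194] [335 218] (array([ 0.596 , -0.3675]), (27.7, 24.5), 69.1462631225586)
shaft? 82.0 [322 154] [325 193] (array([ 0.6075, -0.3358]), (44.2, 3.3), 69.27413940429688)
```

Run:
```python
from h import *
go(.5956,-.3697,.006,-20.8)
```

```text
turn [-0.1341 -0.0643 -0.0924]
   turn [ -0.101    0.2105 179.9075]
shift [-0.0273  0.0064  0.1836] q6 -18.084447711479932
```

```bash
python3 steer.py '-0.0273 0.0064 0.05 0 0 0 0.55;-0.0273 0.0064 0.1 0 0 0 0.55;-0.0273 0.0064 0.15 0 0 0 0.55;-0.0273 0.0064 0.17 0 0 0 0.55;-0.0273 0.0064 0.183 0 0 0 0.55;-0.0273 0.0064 0.183 0 0 0 0.55;-0.0273 0.0064 0.183 0 0 0 0;-0.0273 0.0064 0.183 0 0 0 0;-0.0273 0.0064 0.183 0 0 0 0;-0.0273 0.0064 0.183 0 0 0 0;-0.0273 0.0064 0.183 0 0 0 0;-0.0273 0.0064 0.183 0 0 0 0;-0.0273 0.0064 0.183 0 0 0 0;-0.0273 0.0064 0.183 0 0 0 0'; python3 steer.py '0 0 -0.03 0 0 0 0;0 0 -0.08 0 0 0 0;0 0 -0.13 0 0 0 0;0 0 -0.16 0 0 0 0;0 0 -0.16 0 0 0 0;0 0 -0.16 0 0 0 0'; python3 pin.py
```

```text
time_s: 59.75
position: [0.5969, -0.3731, 0.0091]
tcp_rot: [[0.359, 0.934, 0.002], [0.934, -0.359, -0.001], [-0.001, 0.002, -1.0]]
force: [-1.1, 1.0, 6.3]
opening: 0.297
grasp_force: 30.0
time_s: 60.35
position: [0.5963, -0.3725, 0.1679]
tcp_rot: [[0.359, 0.934, 0.001], [0.934, -0.359, -0.001], [-0.0, 0.001, -1.0]]
force: [-0.5, 0.3, -2.6]
opening: 0.3
grasp_force: 30.0
t 60.35 p [ 0.5963 -0.3725  0.1679] f [-0.474   0.3422 -2.6176] op 0.30030106433802617 g 29.99912917613983
red 1579.0 [293 220] [342 258] (array([ 0.5758, -0.4246]), (52.8, 43.6), -21.04425811767578)
```

Run:
```python
from h import *
c=cap("wrist");h=c["hsv"].astype(int)
for v in(110,125,135,140,145,150,160,180,200,215): print(v,[int(x) for x in h[v,296:344:2,2]])
```

```text
110 [163, 159, 161, 169, 164, 155, 159, 164, 165, 160, 157, 149, 141, 143, 141, 140, 138, 144, 140, 138, 143, 145, 142, 142]
125 [165, 166, 161, 162, 162, 154, 155, 160, 163, 158, 153, 144, 139, 138, 141, 145, 143, 146, 158, 158, 159, 161, 162, 158]
135 [164, 166, 165, 165, 160, 162, 163, 163, 161, 161, 158, 161, 159, 158, 157, 164, 163, 163, 162, 163, 162, 161, 163, 161]
140 [163, 171, 169, 171, 160, 159, 159, 152, 157, 179, 211, 215, 183, 163, 124, 160, 166, 161, 162, 160, 157, 159, 162, 156]
145 [164, 165, 161, 162, 160, 159, 159, 147, 171, 189, 204, 199, 177, 166, 143, 136, 160, 160, 161, 162, 160, 161, 168, 163]
150 [169, 163, 164, 167, 171, 165, 149, 159, 170, 186, 189, 185, 175, 169, 149, 125, 150, 160, 164, 164, 158, 157, 155, 163]
160 [164, 163, 164, 161, 161, 163, 141, 161, 175, 184, 183, 186, 174, 168, 148, 128, 151, 165, 165, 162, 160, 158, 163, 171]
180 [167, 162, 168, 173, 171, 163, 150, 158, 177, 184, 183, 185, 172, 161, 144, 118, 152, 166, 164, 167, 167, 167, 164, 162]
200 [165, 169, 164, 162, 164, 162, 152, 158, 175, 182, 181, 180, 170, 159, 142, 114, 157, 163, 162, 163, 163, 165, 167, 168]
215 [166, 168, 165, 163, 165, 170, 160, 160, 173, 184, 177, 177, 166, 156, 137, 112, 165, 168, 166, 167, 162, 160, 166, 163]
```

Run:
```python
from h import *
s=bot.read_state();c=cap("wrist");R=np.array(s["tcp_rot"]);p0=np.array(s["position"])
for dz in(.002,.004,.006):
    p=plane(c,[(317.5,138),(308,165),(326.5,165),(308.5,212),(326.5,212),(317.4,220)],p0[2]+dz);print(dz,((p-p0)@R).tolist())
print(cw(-.1,-.12),cw(-.1,-.09));go(*cw(-.1,-.13),.17,CY)
```

```text
0.002 [[0.06067116943705756, -0.00046236154962489453, -0.0019126875660603348], [0.046756514941090725, -0.005446897820425161, -0.001912885147680996], [0.04676013887824369, 0.004241816446242732, -0.001950623794277005], [0.02093670254042905, -0.005400023319618081, -0.0019494660519221733], [0.020947166265402023, 0.004424621888340146, -0.0019877245946270748], [0.016328517042375933, -0.0005449151619903366, -0.0019748759901478566]]
0.004 [[0.06081482424527946, -0.0004591858626815135, -0.003912514589824198], [0.04707479980187231, -0.005381165795398885, -0.003912709691779352], [0.047078378258317434, 0.00418595431439545, -0.00394997471527243], [0.021579028159672515, -0.0053348795734127034, -0.003948831502678889], [0.021589360564040778, 0.004366465533235668, -0.00398660989754215], [0.017028675766707423, -0.000540703420456303, -0.003973922544100547]]
0.006 [[0.06095847905350141, -0.0004560101757380249, -0.005912341613588061], [0.04739308466265385, -0.00531543377037259, -0.005912534235877708], [0.04739661763839119, 0.004130092182548165, -0.0059493256362678545], [0.02222135377891592, -0.005269735827207306, -0.005948196953435605], [0.022231554862679487, 0.004308309178131086, -0.005985495200457226], [0.017728834491038868, -0.0005364916789223736, -0.005972969098053236]]
[ 0.4284 -0.1248] [ 0.4333 -0.0953]
   turn [ -0.2543  -0.122  -11.5107]
   turn [ -0.18     0.3752 168.4888]
shift [ 0.1607 -0.242  -0.0039] q6 -20.071146038819776
```

```bash
python3 steer.py '0.16 -0.243 0 0 0 -5 0;0.16 -0.243 0 0 0 -11.5 0;0.16 -0.243 0 0 0 -11.5 0;0.16 -0.243 0 0 0 -11.5 0;0.16 -0.243 0 0 0 -11.5 0;0.16 -0.243 0 0 0 -11.5 0;0.16 -0.243 0 0 0 -11.5 0;0.16 -0.243 0 0 0 -11.5 0;0.16 -0.243 0 0 0 -11.5 0;0.16 -0.243 0 0 0 -11.5 0'; python3 -c "
from h import *
go(*cw(-.1,-.1),.0931,CY)"
```

```text
time_s: 61.5
position: [0.428, -0.1373, 0.167]
tcp_rot: [[0.166, 0.986, 0.001], [0.986, -0.166, -0.0], [-0.0, 0.001, -1.0]]
force: [-0.3, 0.1, -1.3]
opening: 0.296
grasp_force: 30.0
   turn [ 0.0447  0.0208 -0.063 ]
   turn [  0.0327  -0.0702 179.937 ]
shift [ 0.0324 -0.0018  0.0739] q6 -22.51961221750517
```

```bash
python3 steer.py '0 -0.0018 0.04 0 0 0 0;0 -0.0018 0.074 0 0 0 0;0.02 -0.0018 0.074 0 0 0 0;0.032 -0.0018 0.074 0 0 0 0;0.032 -0.0018 0.074 0 0 0 0;0.032 -0.0018 0.074 0 0 0 0'
python3 - <<'E'
from h import *
st();go(*cw(-.1,-.1),.0931,CY)
c=cap("wrist");h=c["hsv"].astype(int)
# fork cheek outlines predicted, and profile
a=np.radians(CY)
for n,q in {"rc-top-front":(-.114,-.016,.111),"rc-top-back":(-.086,-.016,.111),"lc-tf":(-.114,.016,.111),"lc-tb":(-.086,.016,.111),"rc-in-f":(-.114,-.01,.111),"rc-in-b":(-.086,-.01,.111),"tip":(-.1,-.039,.097),"rodR":(-.046,-.09,.097)}.items(): print(n,proj(c,[*cw(q[0],q[1]),q[2]])[0])
cv2.imwrite("pics/f.png",c["color"][:,:,::-1])
for v in range(30,175,6): print(v,[int(x) for x in h[v,240:400:5,2]])
E
```

```text
time_s: 62.1
position: [0.4314, -0.1048, 0.0938]
tcp_rot: [[0.164, 0.986, 0.002], [0.986, -0.164, -0.001], [-0.001, 0.002, -1.0]]
force: [-0.2, -0.4, -0.6]
opening: 0.296
grasp_force: 30.0
t 62.1 p [ 0.4314 -0.1048  0.0938] f [-0.1956 -0.3744 -0.5999] op 0.2960850360020572 g 29.999185502529144
   turn [0.1242 0.0562 0.0491]
   turn [  -0.0883    0.195  -179.9508]
shift [-0.0003  0.0003  0.0007] q6 -18.651910633339366
rc-top-front [287.9581  88.0023]
rc-top-back [351.0085  88.0521]
lc-tf [286.0911   7.0071]
lc-tb [353.1649   7.0966]
rc-in-f [287.6221  73.5515]
rc-in-b [351.3964  73.608 ]
tip [319.2118 138.2568]
rodR [416.7772 232.1681]
30 [195, 196, 198, 196, 200, 197, 197, 191, 195, 201, 131, 133, 136, 128, 226, 242, 244, 240, 233, 132, 135, 135, 202, 227, 226, 238, 235, 223, 222, 224, 237, 236]
36 [196, 196, 199, 206, 202, 198, 195, 202, 202, 204, 241, 242, 242, 242, 242, 243, 242, 242, 242, 242, 243, 242, 241, 242, 242, 241, 240, 241, 240, 240, 239, 239]
42 [196, 198, 206, 194, 193, 204, 193, 199, 195, 200, 241, 241, 241, 241, 241, 241, 240, 240, 241, 242, 242, 242, 242, 241, 241, 
[... 2900 characters left out ...]
 119, 120, 125, 118, 121, 120, 96, 91, 94, 98, 96, 167]
156 [203, 198, 201, 197, 197, 193, 200, 206, 201, 196, 201, 198, 179, 172, 180, 213, 208, 173, 122, 122, 118, 120, 114, 118, 117, 126, 93, 89, 87, 97, 95, 164]
162 [203, 196, 195, 202, 199, 197, 199, 198, 200, 201, 200, 197, 178, 181, 178, 213, 205, 166, 122, 124, 120, 121, 118, 117, 118, 120, 96, 93, 92, 100, 98, 170]
168 [194, 197, 196, 196, 194, 200, 195, 200, 204, 205, 198, 198, 183, 182, 178, 213, 204, 165, 119, 117, 125, 122, 121, 113, 117, 118, 92, 92, 98, 98, 117, 170]
174 [195, 204, 197, 195, 193, 197, 198, 205, 195, 205, 200, 199, 182, 179, 180, 213, 205, 166, 122, 121, 117, 120, 120, 119, 119, 120, 91, 91, 100, 100, 134, 167]
```

Run:
```python
from h import *
c=cap("wrist");h=c["hsv"].astype(int)
for v in (79,82,85): print(v,h[v,282:294,2].tolist(),h[v,346:358,2].tolist())
for v in(142,150,165,180): print(v,"u302..",h[v,302:336,2].tolist())
print("tip col 316/318",h[126:146,316,2].tolist(),h[126:146,319,2].tolist())
```

```text
79 [200, 199, 199, 199, 197, 208, 230, 238, 239, 239, 240, 240] [240, 240, 239, 238, 237, 199, 161, 162, 160, 161, 158, 158]
82 [198, 198, 199, 198, 201, 209, 231, 238, 239, 240, 240, 240] [240, 240, 239, 239, 230, 191, 159, 160, 162, 165, 163, 158]
85 [197, 195, 198, 195, 200, 200, 228, 239, 238, 240, 240, 240] [240, 239, 239, 238, 230, 191, 161, 175, 179, 182, 185, 189]
142 u302.. [178, 180, 176, 178, 178, 176, 178, 177, 164, 166, 186, 202, 210, 222, 230, 233, 230, 225, 217, 213, 199, 182, 169, 138, 123, 120, 119, 118, 119, 123, 122, 121, 120, 122]
150 u302.. [174, 171, 173, 178, 175, 178, 160, 158, 174, 187, 199, 212, 214, 216, 218, 221, 216, 214, 210, 206, 203, 193, 181, 170, 154, 131, 121, 121, 120, 122, 122, 120, 124, 120]
165 u302.. [185, 185, 187, 184, 180, 177, 157, 161, 177, 187, 200, 207, 209, 213, 214, 215, 216, 211, 207, 202, 200, 191, 178, 167, 153, 128, 119, 121, 120, 119, 118, 118, 120, 120]
180 u302.. [176, 175, 176, 176, 176, 176, 164, 164, 178, 190, 199, 207, 211, 214, 214, 215, 214, 209, 206, 199, 197, 189, 178, 166, 144, 137, 136, 142, 141, 141, 140, 143, 143, 142]
tip col 316/318 [175, 175, 173, 154, 146, 172, 179, 182, 179, 179, 176, 221, 228, 230, 230, 231, 230, 229, 229, 225] [178, 177, 137, 123, 121, 125, 120, 126, 124, 124, 154, 227, 232, 230, 228, 225, 225, 220, 220, 217]
```

```bash
python3 steer.py '0 0.0008 0.0007 0 0 0 0;0.01 0.0008 0.0007 0 0 0 0;0.018 0.0008 0.0007 0 0 0 0;0.022 0.0008 0.0007 0 0 0 0;0.026 0.0008 0.0007 0 0 0 0;0.03 0.0008 0.0007 0 0 0 0;0.034 0.0008 0.0007 0 0 0 0;0.038 0.0008 0.0007 0 0 0 0;0.038 0.0008 0.0007 0 0 0 0;0.038 0.0008 0.0007 0 0 0 0'; python3 -c "
from h import *
go(*cw(-.1,-.0288),.0931,CY)"
```

```text
time_s: 63.2
position: [0.4375, -0.0668, 0.0925]
tcp_rot: [[0.165, 0.986, 0.0], [0.986, -0.165, -0.0], [-0.0, 0.0, -1.0]]
force: [-0.5, -0.0, -0.0]
opening: 0.292
grasp_force: 30.0
   turn [0.0029 0.0051 0.0069]
   turn [  -0.008     0.0046 -179.9931]
shift [ 0.0325  0.0006 -0.0006] q6 -13.70929938449491
```

```bash
python3 steer.py '0.006 0 0 0 0 0 0;0.012 0 0 0 0 0 0;0.018 0 0 0 0 0 0;0.024 0 0 0 0 0 0;0.028 0 0 0 0 0 0;0.031 0 0 0 0 0 0;0.033 0 0 0 0 0 0;0.0345 0 0 0 0 0 0;0.0345 0 0 0 0 0 0;0.0345 0 0 0 0 0 0'; python3 -c "
from h import *
go(*cw(-.1,-.0288),.0931,CY)"
```

```text
time_s: 64.2
position: [0.4427, -0.0355, 0.0926]
tcp_rot: [[0.162, 0.987, -0.001], [0.987, -0.162, -0.004], [-0.005, -0.001, -1.0]]
force: [-4.7, -13.6, -0.8]
opening: 0.294
grasp_force: 30.0
   turn [-0.0354  0.2647  0.1731]
   turn [  -0.4154   -0.0555 -179.8264]
shift [ 0.0007  0.0006 -0.0005] q6 -9.173728976761408
```

```bash
python3 steer.py '0 0 0 0 0 0 0.45;0 0 0 0 0 0 0.45;0 0 0 0 0 0 0.45;0 0 0 0 0 0 0.45;0 0 -0.04 0 0 0 0.45;-0.04 0 -0.08 0 0 0 0.45;-0.04 0 -0.1 0 0 0 0.45;-0.04 0 -0.1 0 0 0 0.45;-0.04 0 -0.1 0 0 0 0.45'
python3 - <<'E'
from h import *
st();c=cap("wrist");cv2.imwrite("pics/fin.png",c["color"][:,:,::-1])
a=np.radians(CY);ex=np.array([np.cos(a),np.sin(a)]);ey=np.array([-ex[1],ex[0]])
for b in blobs(c,(0,150,80),(7,255,255),100)[:2]:
    p=b.reshape(-1,2);q=plane(c,p,.109)[:,:2]-CC;print("head",p.min(0),p.max(0),"x",(q@ex).min(),(q@ex).max(),"y",(q@ey).min(),(q@ey).max())
h=c["hsv"].astype(int)
print("pred tip",proj(c,[*cw(-.1,.031),.0955]),proj(c,[*cw(-.1,.016),.0955]),proj(c,[*cw(-.1,-.016),.111]))
c=cap("top")
for b in blobs(c,(0,150,80),(7,255,255),6,(270,200,360,280)): 
    R=rect(c,b,.109);print("top head",R,(R[0]-CC)@ex,(R[0]-CC)@ey)
for n,lo,hi,z,roi in[("bar",(8,120,100),(22,255,255),.09,(260,180,360,250)),("green",(45,80,40),(85,255,255),.092,(260,180,360,250)),("clearjar",(100,150,60),(125,255,255),.048,(130,160,170,195)),("tape",(22,150,100),(34,255,255),.022,(460,220,520,275))]:
    for b in blobs(c,lo,hi,8,roi):
        R=rect(c,b,z);print(n,cv2.contourArea(b),R,(R[0]-CC)@ex,(R[0]-CC)@ey)
E
```

```text
time_s: 65.1
position: [0.4364, -0.072, 0.1927]
tcp_rot: [[0.165, 0.986, 0.001], [0.986, -0.165, -0.0], [0.0, 0.001, -1.0]]
force: [-0.2, -0.6, -0.5]
opening: 0.452
grasp_force: 0.0
t 65.1 p [ 0.4364 -0.072   0.1927] f [-0.1543 -0.5943 -0.4751] op 0.4522261558738707 g 0.0
head [303 145] [333 174] x -0.1131353925231093 -0.08888693216768344 y -0.04073979112129574 -0.0174379544637734
pred tip [[319.1743  81.6984]] [[319.1651 101.4835]] [[319.2321 143.3785]]
bar 13.5 (array([0.5707, 0.029 ]), (59.3, 3.9), -9.787574768066406) 0.01502314990725276 0.05524165376299133
green 14.0 (array([ 0.5807, -0.0654]), (17.8, 7.6), -1.592864990234375) 0.040410265432642256 -0.03623552638105128
green 9.5 (array([ 0.5763, -0.0868]), (15.3, 5.1), -1.7486724853515625) 0.03958773178659775 -0.05803374315248799
clearjar 173.5 (array([0.6663, 0.3913]), (40.2, 37.4), 88.40291595458984) 0.049445849077349904 0.4283788335695223
tape 840.5 (array([ 0.4562, -0.4858]), (87.2, 85.7), -47.662071228027344) -0.013010663217327717 -0.4713633388254002
```

```bash
python3 steer.py '-0.01 0 0 0 0 0 0;-0.01 0 0 0 0 0 0;-0.01 0 0 0 0 0 0;-0.01 0 0 0 0 0 0;-0.01 0 0.05 0 0 0 0;-0.01 0 0.09 0 0 0 0;-0.01 0 0.1 0 0 0 0;0 0 0.1 0 0 0 0;0.006 0 0.1 0 0 0 0;0.01 0 0.1 0 0 0 0;0.014 0 0.1 0 0 0 0;0.017 0 0.1 0 0 0 0;0.017 0 0.1 0 0 0 0'; python3 -c "
from h import *
go(*cw(-.1,-.0505),.0931,CY)"
```

```text
time_s: 66.5
position: [0.4406, -0.058, 0.0945]
tcp_rot: [[0.161, 0.987, 0.003], [0.987, -0.161, -0.006], [-0.005, 0.004, -1.0]]
force: [-4.7, -11.2, 7.5]
opening: 0.005
grasp_force: 6.0
   turn [0.2481 0.3132 0.2593]
   turn [  -0.4912    0.3892 -179.7396]
shift [ 0.0016 -0.001   0.0014] q6 -12.191993189828613
```

```bash
python3 steer.py '0.002 0 0 0 0 0 0;0.004 0 0 0 0 0 0;0.004 0 0 0 0 0 0'; python3 -c "
from h import *
go(*cw(-.1,-.0505),.0931,CY)"
```

```text
time_s: 66.8
position: [0.4409, -0.0572, 0.0953]
tcp_rot: [[0.157, 0.988, 0.003], [0.988, -0.157, -0.011], [-0.011, 0.004, -1.0]]
force: [-10.7, -24.6, 15.4]
opening: 0.006
grasp_force: 13.3
   turn [0.2524 0.6016 0.4556]
   turn [  -0.9426    0.3954 -179.5415]
shift [ 0.0007 -0.0012  0.0021] q6 -11.680196523962824
```

```bash
python3 steer.py '-0.03 0 0 0 0 0 0;-0.03 0 0 0 0 0 0;-0.03 0 -0.05 0 0 0 0;-0.03 0 -0.1 0 0 0 0;0 0 -0.11 0 0 0 0.3;0 0 -0.11 0 0 0 0.3;0 0 -0.11 0 0 0 0.3'
python3 - <<'E'
from h import *
st();c=cap("wrist");a=np.radians(CY);ex=np.array([np.cos(a),np.sin(a)]);ey=np.array([-ex[1],ex[0]])
for b in blobs(c,(0,150,80),(7,255,255),100)[:2]:
    p=b.reshape(-1,2);q=plane(c,p,.109)[:,:2]-CC;print("head",p.min(0),p.max(0),"y",(q@ey).min(),(q@ey).max())
h=c["hsv"].astype(int);u=int(b.reshape(-1,2)[:,0].mean());v0=b.reshape(-1,2)[:,1].min();print("col",u,[h[v,u].tolist() for v in range(v0-10,v0+2)])
print("cheek outer top v",proj(c,[*cw(-.1,-.016),.111]),"outer face at z.1085",proj(c,[*cw(-.1,-.016),.1085]))
E
```

```text
time_s: 67.5
position: [0.4397, -0.0507, 0.203]
tcp_rot: [[0.163, 0.987, 0.001], [0.987, -0.163, -0.0], [-0.0, 0.001, -1.0]]
force: [-0.3, 0.6, -1.2]
opening: 0.196
grasp_force: 0.0
t 67.5 p [ 0.4397 -0.0507  0.203 ] f [-0.2689  0.5581 -1.1589] op 0.19644550529359878 g 0.0
head [304 170] [332 196] y -0.040381773376857145 -0.0176847666014869
col 317 [[17, 38, 126], [16, 34, 179], [19, 36, 203], [17, 32, 206], [17, 35, 206], [19, 36, 206], [18, 34, 208], [17, 35, 204], [11, 62, 178], [4, 125, 147], [3, 151, 140], [2, 164, 154]]
cheek outer top v [[319.4604 168.4043]] outer face at z.1085 [[319.444  167.9026]]
```

```bash
python3 -c "
from rig import bot
print(bot.hand_in())"
```

```text
the job is handed in; nothing more can be done
None
```

I packed the case and handed the job in at about 67 s, but it returned no verdict: three jars in pockets, insert home, bar and box in their grooves, gate shut, pin head against the fork; contact readings and camera measurements agreed, though I never viewed the final scene.

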